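# Pack the protector caps and lock the pail

## Robot

A 7-joint arm with a two-finger parallel gripper is mounted at the origin on the work surface. World frame = base frame: x ahead of the robot, y to its left, z up, the work surface at z = 0. Lengths are in m, angles in rad, forces in N, time in s.
With the tool pointing down it reaches from about 0.425 to 0.925 m from the base axis. Payload 6.8 kg.
Tool frame: the origin (TCP) lies midway between the tips of the shut fingers; the grasp point (between the pads) lies 19 mm behind it; z points along the fingers, x is the direction in which the jaws open and shut, and the axes are right-handed (so a half turn about z gives the same grasp; the last joint's range is limited). The gripper opens to 85 mm and grips with 20 to 120 N. Pads are 22 mm wide; open, the fingers measure 114 mm over their backs; the gripper's body (76 mm by 85 mm) begins 54 mm behind the grasp point. The pads swing forward as they close: fully open they stand 13 mm farther back than shut.
Start: joints at [-1.442, 0.477, 0.022, 1.555, -0.011, 1.109, -0.083], TCP at [0.158, 0.656, 0.231] pointing down, gripper open.
Joint ranges: [-2.96, 2.96], [-0.34, 2.1], [-1.41, 1.46], [0.24, 2.44], [-1.37, 4.51], [0.17, 1.92], [-2.96, 2.96]. Speed limits (rad/s): [2.39, 2.39, 3.14, 3.14, 3.14, 3.14, 3.14].

## Interface

Orientations are given as a unit quaternion [w, x, y, z].
In Python, from station import bot, imaging, nets gives the robot as it stands. The module is installed in compiled form; this text tells all that it offers.
- The arm moves only by the tool apply_moves, never from a script. Its argument "moves" is text: rows parted by semicolons, each of 7 numbers parted by spaces: the gripper command: -1 is fully open, 1 is shut, values between are in proportion, then the shift along the tool's x, y, z normalised to -1 to 1, where 1 is 120 mm, then the turn, a rotation vector about the tool's x, y, z normalised to -1 to 1, where 1 is 4 degrees. In form: hand dx dy dz rx ry rz; .... A call has 1 to 12 rows; each row shifts and turns the commanded pose from where the row before left it, along the tool's axes as they then stand; what a row does not reach is not made up. A row lasts 1/12 s, in which the tool goes at most 41.7 mm and 7.16 degrees, less where a joint would pass 70% of its speed; a pose out of reach is approached as far as the arm can. A call with a number of a shift or a turn outside -1 to 1 is refused whole. A call with a gripper value outside its range is refused whole. The fingers move at their own pace and stop on an object; "force" is the grip in N (left out, the last holds). Time passes only in rows, so rows that do not move let the fingers close. It gives the time, the measured TCP pose, the force and the opening at its end, in the units of the state.
- bot.get_obs(): the state, without advancing time (a new reading comes with each control period).
- imaging.read_camera(name): name is "scene" or "top" or "wrist"; returns a dict with "image" (400x640x3 uint8, red, green, blue), "fx", "fy", "cx", "cy" (pixels), "view" (4x4, takes a point from world to camera coordinates); the wrist camera has in their place "mount" (4x4, takes a point from camera to tool coordinates, whose origin is the TCP and whose axes are the tool frame's). Camera axes: x right, y down, z forward; pixel columns grow to the right and rows downward; lengths in m; the calibration is good to about 2 mm. A picture is of the moment at which its call begins: read the wrist's pose just before it. There is no depth.
- bot.hand_in(): hands the job in, once; it reports no verdict.
Trained networks look in a picture, given as the dict that the camera call returned (one of the last four; its "shot" number tells which), for a name from the list of things; names that differ only in an ending like _2 or _b are one class to them, and where a whole thing is asked for, a point or a joint stands for the part that bears it (a point fixed in the world has none). Each returns a list of dicts, best first, with "score" (0 to 1); they miss things now and then, are a little off and sometimes report something else, mostly with a low value. They report only what shows in the picture. A call takes as long as a camera call. They do not tell look-alikes from the thing itself.
- nets.spot_in(picture, name): "rect" ([left, top, right, bottom] in pixels, round what is visible of it).
- nets.outline_of(picture, name): "region" (400x640 bool, what is visible of it) and "rect" ([left, top, right, bottom] in pixels, round what is visible of it).
- nets.spot_point(picture, name): "location" ([column, row] in pixels: a listed point, or the origin of a listed thing).
The state is a dict: "t": time; "q": joint angles; "joint_vel": joint speeds; "joint_torque": joint torques, N m; "eef_pos": TCP position; "tool_rot": TCP orientation; "contact_force": force on the tool from outside, world axes, zero at the start; "torque": the same for the moment, N m; "gripper_width": opening from 0.0 (shut) to 1.0 (fully open).
Only numpy, scipy, OpenCV 4.12 (cv2) and the standard library are available. Lean on these libraries where they do the work, as an engineer would, in place of code of your own. Each camera call takes 0.05 s, during which the arm holds its last target.

## Task

Pack the green protector caps: put every cap that stands loose on the bench into the blue pail and tip the caps in the tray out into it too, then set the empty tray back flat on the bench, put the lid on so that it sits home all round, and lock the ring by dropping the yellow end of the extension bar over the red lever and swinging it past its dead point to the stop. Finish with the bar lying on its rubber mat again, and do not disturb the barrels, can, wrench and tape.

Things in the scene. Friction and masses are not known exactly. Their poses are not given: they have to be found in the camera images.
- pail: Blue steel shipping pail fixed to the bench, with a lever-lock ring (an over-center clamp) round its rim. Outer diameter 180 mm, wall 4 mm, 100 mm high, inner floor 5 mm up; open on top. Origin at the centre of its underside, z up. The clamp's bracket stands out on its -y side.
- clamp (a joint): Angle (rad) of the ring's red toggle lever about the upright pin clamp_pivot; grows counter-clockwise from above. 0: wide open, 1.45 rad clockwise of the pail's +x. 1.45: locked at its stop, along the pail's +x, beside the pail. Starts at 0 to 0.2. A spring resists with up to 1.5 N m (near 0.6), nil at the dead point 1.2; beyond, it throws the lever to its stop; short of it, it springs back.
- clamp_pivot (a point): The lever's pin: 115 mm from the pail's axis along the pail's -y, 75 mm above the bench, at the lever's mid-height. Its axes are the pail's.
- clamp_tip (a point): Free end of the lever, 90 mm from the pin; x points from the pin along the lever, a straight flat stub 12 mm wide, 16 mm high (67 to 83 mm above the bench), free from 17 mm outwards. Below it only the bracket (top 58 mm above the bench) reaches out 15 mm past the pin.
- lid: Round blue lid, upright on the bench at the start, 300 g: flange 194 mm wide, 5 mm thick, over a centring plug 160 mm wide, 8 mm deep (the pail's mouth: about 170 mm); on top in the middle a black grip, 44 mm (lid x) by 16 mm (lid y), 13 to 45 mm above the origin. Origin: centre of the plug's underside, 92 mm above the bench when home on the pail.
- tray: Aluminium sorter tray, 150 (x) by 110 mm (y), 300 g, slippery 4 mm floor (caps slide at 18 to 26 degrees of slope); walls 32 mm high at back (+x) and sides, open without lip at the front (-x), where caps slide out. An orange cross-handle bridges the middle along y: 14 mm thick (x), 62 to 92 mm above the underside, 110 mm long. Origin: centre of the underside.
- mat: Black rubber mat fixed to the bench, the bar's place: 320 mm (x) by 130 mm (y), 4 mm thick. Origin at the centre of its underside.
- bar: Extension bar for the lever, 270 mm along its x, 400 g. Yellow end, x = 40 to 120 mm: a channel open below and at its ends, 18 mm wide inside, 28 outside, cheeks 24 mm deep under a 6 mm top; drops over the lever from above. Steel handle, x = -150 to 40 mm: 16 mm wide, 12 to 28 mm above the underside, a foot at its end. Origin: underside level, below the centre of mass.
- cap1: Green plastic thread-protector cap, a chunky cup 34 mm in diameter and 28 mm tall, 40 g; origin at the centre of its underside (the closed end), z along its axis towards the open end. It stands in the tray at the start, open end up; may be absent.
- cap2: Green plastic thread-protector cap, a chunky cup 34 mm in diameter and 28 mm tall, 40 g; origin at the centre of its underside (the closed end), z along its axis towards the open end. It stands in the tray at the start, open end up; may be absent.
- cap3: Green plastic thread-protector cap, a chunky cup 34 mm in diameter and 28 mm tall, 40 g; origin at the centre of its underside (the closed end), z along its axis towards the open end. It stands in the tray at the start, open end up; may be absent.
- cap4: Green plastic thread-protector cap, a chunky cup 34 mm in diameter and 28 mm tall, 40 g; origin at the centre of its underside (the closed end), z along its axis towards the open end. It stands in the tray at the start, open end up; may be absent.
- cap5: Green plastic thread-protector cap, a chunky cup 34 mm in diameter and 28 mm tall, 40 g; origin at the centre of its underside (the closed end), z along its axis towards the open end. It stands in the tray at the start, open end up; may be absent.
- stray1: Green plastic thread-protector cap, a chunky cup 34 mm in diameter and 28 mm tall, 40 g; origin at the centre of its underside (the closed end), z along its axis towards the open end. It stands astray on the bench at the start, open end up; may be absent.
- stray2: Green plastic thread-protector cap, a chunky cup 34 mm in diameter and 28 mm tall, 40 g; origin at the centre of its underside (the closed end), z along its axis towards the open end. It stands astray on the bench at the start, open end up; may be absent.
- stray3: Green plastic thread-protector cap, a chunky cup 34 mm in diameter and 28 mm tall, 40 g; origin at the centre of its underside (the closed end), z along its axis towards the open end. It stands astray on the bench at the start, open end up; may be absent.
- barrel1: Bystander: steel pump barrel with green ends, standing, 45 mm in diameter, 152 mm tall; origin under its centre.
- barrel2: Bystander: steel pump barrel with green ends, standing, 45 mm in diameter, 152 mm tall; origin under its centre.
- barrel3: Bystander: steel pump barrel with green ends, standing, 45 mm in diameter, 152 mm tall; origin under its centre.
- can: Bystander: red can, 66 mm in diameter, 100 mm tall, standing; origin under its centre.
- wrench: Bystander: steel wrench 200 mm long, lying flat along its x; origin under its middle.
- tape: Bystander: roll of amber tape lying flat, 90 mm in diameter, 48 mm high; origin under its centre.
Mind the look-alikes: they are no part of the job. What is shaped like the stray1 but purple is not meant.

How it is judged:
On the way, in this order (a step that is already met when the one before it is completed fails the run):
1. the tray is tipped (more than 0.3 rad) over the pail (angle between tray's own z axis and vertical above 0.3 rad and horizontal distance between tray and pail below 0.2 m and height (world z) of tray above 0.1 m).
2. every cap, from the tray and from the bench, lies in the pail (horizontal distance between each of cap1, cap2, cap3, cap4, cap5, stray1, stray2, stray3 and pail below 0.09 m and z of cap1 in the frame of pail between 0 and 0.09 m and z of cap2 in the frame of pail between 0 and 0.09 m and z of cap3 in the frame of pail between 0 and 0.09 m and z of cap4 in the frame of pail between 0 and 0.09 m and z of cap5 in the frame of pail between 0 and 0.09 m and z of stray1 in the frame of pail between 0 and 0.09 m and z of stray2 in the frame of pail between 0 and 0.09 m and z of stray3 in the frame of pail between 0 and 0.09 m), for 0.2 s.
3. the lid sits home on the pail (horizontal distance between lid and pail below 0.01 m and z of lid in the frame of pail between 0.086 and 0.096 m and angle between lid's own z axis and vertical below 0.05 rad), for 0.2 s.
4. the bar, bearing on the lever, swings it up to the dead point (past 1.0 rad) (value of joint clamp above 1 rad and contact force between bar and pail above 1 N).
At the end, for the whole second after the job is handed in: Every cap is inside the pail, the lid is centred within 10 mm, level within 0.05 rad and down on the rim within about 4 mm, the clamp reads over 1.36 rad, the bar lies at rest on the mat (its origin within 60 mm along and 50 mm across of the mat's middle), the tray stands flat on the bench (all of step 2 and all of step 3 and value of joint clamp above 1.36 rad and x of bar in the frame of mat between -0.06 and 0.06 m and y of bar in the frame of mat between -0.05 and 0.05 m and z of bar in the frame of mat between -0.002 and 0.045 m and angle between tray's own z axis and vertical below 0.06 rad and height (world z) of tray between -0.01 and 0.012 m and linear speed of each of bar, tray below 0.02 m/s); the robot touches nothing.
It fails at once if a barrel, the can, the wrench or the tape is shifted by more than 40 mm or knocked over (distance of any of barrel1, barrel2, barrel3, can, wrench, tape from where it was at the start of the episode above 0.04 m).
Of cap1, cap2, cap3, cap4, cap5 only 3 to 5 are there at a start; the rules pass over those that are not, and their reading is None.
Of stray1, stray2, stray3 only 1 to 3 are there at a start; the rules pass over those that are not, and their reading is None.
At some moment in a run one of stray1, stray2, stray3 may be knocked a few centimetres aside while the robot is not near it.
It also fails if it takes over 210 s, if anything falls off the work surface, if the arm or the gripper's body presses on something with over 40 N, if the wrist force passes 120 N, or if a joint passes its speed limit or range.

## Working session

There is one attempt and no reset: what is moved stays moved. The work goes in short steps, Python scripts to look and compute and a tool call to move; the robot and the scene stay as the last step left them, time stands still between calls to the robot, and variables do not carry over. Pictures are saved under pics/ and viewed, and the job is handed in when it is done.

Besides the shell and the picture viewer there is one more tool, called after "Emit:" as name(argument=value, ...) on one line, values as JSON. apply_moves: Moves the arm, as the interface text tells. Scaled input: -1 to 1 covers 120 mm each way for a shift and 4 degrees each way for a turn. Its arguments: {"type":"object","properties":{"moves":{"type":"string"},"force":{"type":"number"}},"required":["moves"]}

```bash
ls; mkdir -p pics; python3 - <<'E'
from station import bot, imaging, nets
import cv2, numpy as np
o=bot.get_obs(); print({k:np.round(v,3).tolist() for k,v in o.items()})
for n in ["scene","top","wrist"]:
    p=imaging.read_camera(n); cv2.imwrite(f"pics/{n}0.png",p["image"][:,:,::-1])
    print(n,p["fx"],p["fy"],p["cx"],p["cy"],np.round(p.get("view",p.get("mount")),4).tolist(),p["shot"])
E
```

```text
pics
{'t': 0.0, 'q': [-1.442, 0.478, 0.022, 1.556, -0.012, 1.109, -0.083], 'joint_vel': [0.001, 0.001, 0.0, -0.0, -0.0, 0.001, -0.001], 'joint_torque': [0.0, -59.645, 1.608, -28.118, 0.013, 0.009, 0.0], 'eef_pos': [0.158, 0.656, 0.23], 'tool_rot': [0.001, 0.786, 0.619, -0.001], 'contact_force': [-0.118, -0.092, 0.579], 'torque': [0.039, 0.04, -0.065], 'gripper_width': 0.998}
scene 369.12391328045777 369.12391328045777 322.3688346918675 201.89160354820064 [[-0.5423, 0.8401, -0.0135, 0.2625], [0.5949, 0.3725, -0.7123, -0.3193], [-0.5934, -0.3943, -0.7017, 1.4234], [0.0, 0.0, 0.0, 1.0]] 1
top 429.41078642470677 429.41078642470677 314.2234374202039 202.676981260565 [[-0.0094, -0.9999, -0.0089, 0.0808], [-0.9938, 0.0103, -0.1105, 0.5941], [0.1106, 0.0078, -0.9938, 1.4307], [0.0, 0.0, 0.0, 1.0]] 2
wrist 277.1552015546681 277.1552015546681 315.4749992805647 200.799571889926 [[1.0, 0.0002, 0.0001, 0.0], [-0.0002, 0.9514, 0.3079, -0.0798], [-0.0001, -0.3079, 0.9514, -0.1436], [0.0, 0.0, 0.0, 1.0]] 3
```

View pics/scene0.png

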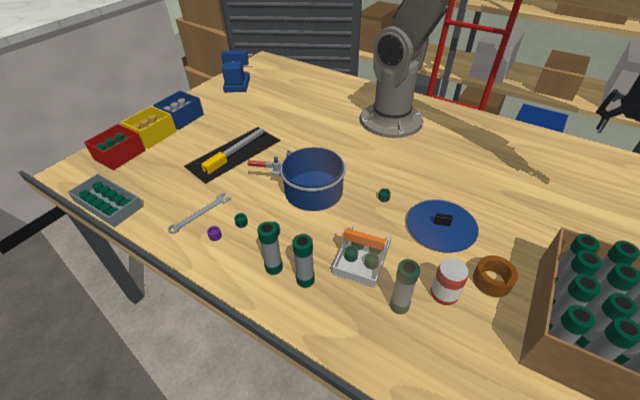

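View pics/top0.png

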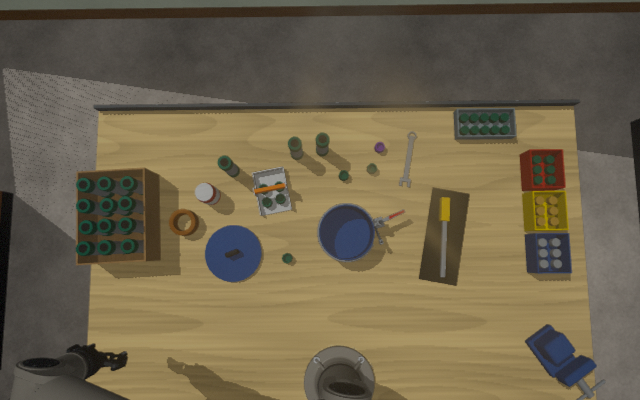

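View pics/wrist0.png

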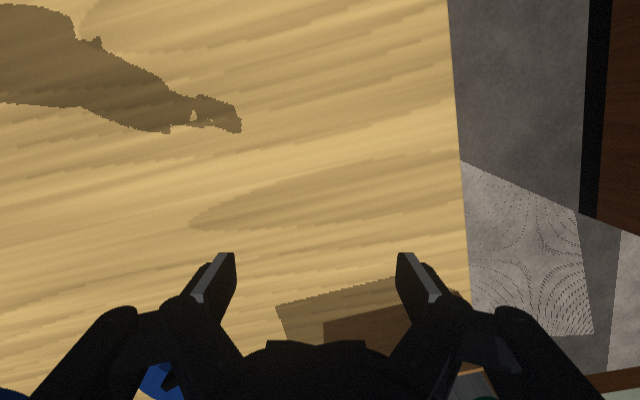

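```bash
cat > h.py <<'E'
from station import bot, imaging, nets
import cv2, numpy as np
from scipy.spatial.transform import Rotation as R
def Rq(q): return R.from_quat([q[1],q[2],q[3],q[0]])
def toolT(o):
    T=np.eye(4);T[:3,:3]=Rq(o["tool_rot"]).as_matrix();T[:3,3]=o["eef_pos"];return T
def cam(n,save=None):
    o=bot.get_obs(); p=imaging.read_camera(n)
    p["c2w"]=toolT(o)@p["mount"] if "mount" in p else np.linalg.inv(p["view"])
    if save: cv2.imwrite("pics/"+save+".png",p["image"][:,:,::-1])
    return p
def ray(p,uv,z):
    d=p["c2w"][:3,:3]@np.array([(uv[0]-p["cx"])/p["fx"],(uv[1]-p["cy"])/p["fy"],1]);c=p["c2w"][:3,3]
    return c+d*(z-c[2])/d[2]
def proj(p,w):
    c=np.linalg.inv(p["c2w"])@np.r_[w,1]; return np.array([p["fx"]*c[0]/c[2]+p["cx"],p["fy"]*c[1]/c[2]+p["cy"]])
def tri(ps,uvs):
    A=np.zeros((3,3));b=np.zeros(3)
    for p,uv in zip(ps,uvs):
        d=p["c2w"][:3,:3]@np.array([(uv[0]-p["cx"])/p["fx"],(uv[1]-p["cy"])/p["fy"],1]);d/=np.linalg.norm(d);M=np.eye(3)-np.outer(d,d);A+=M;b+=M@p["c2w"][:3,3]
    return np.linalg.solve(A,b)
def state():
    o=bot.get_obs();print("t",round(o["t"],2),"pos",np.round(o["eef_pos"],4),"R",np.round(Rq(o["tool_rot"]).as_matrix(),3).tolist(),"F",np.round(o["contact_force"],1),"w",round(o["gripper_width"],3));return o
E
python3 - <<'E'
from h import *
s=cam("scene");t=cam("top")
for n in ["pail","clamp_pivot","clamp_tip","lid","tray","mat","bar","cap1","stray1","barrel1","can","wrench","tape"]:
    for nm,p in (("s",s),("t",t)):
        for d in nets.spot_point(p,n)[:9]:
            z={"clamp_pivot":.075,"clamp_tip":.075}.get(n,0)
            print(n,nm,round(d["score"],2),np.round(d["location"],1),np.round(ray(p,d["location"],z)[:2],3))
im=t["image"][:,:,::-1]
cv2.imwrite("pics/z1.png",cv2.resize(im[120:300,200:480],None,fx=2.8,fy=2.8,interpolation=cv2.INTER_CUBIC))
im=s["image"][:,:,::-1]
cv2.imwrite("pics/z2.png",cv2.resize(im[120:300,160:440],None,fx=2.8,fy=2.8,interpolation=cv2.INTER_CUBIC))
E
```

```text
pail s 0.73 [312.7 190.3] [ 0.495 -0.029]
pail t 0.74 [346.8 233.5] [ 0.49  -0.036]
clamp_pivot s 0.64 [279.1 163.9] [ 0.517 -0.133]
clamp_pivot t 0.88 [376.5 222. ] [ 0.524 -0.13 ]
clamp_tip s 0.57 [247.  160.9] [ 0.557 -0.226]
clamp_tip t 0.69 [440.4 233.7] [ 0.484 -0.338]
clamp_tip t 0.66 [264.  184.3] [0.654 0.241]
clamp_tip t 0.6 [402.2 209.2] [ 0.566 -0.216]
clamp_tip t 0.33 [297.5 156.3] [0.747 0.129]
lid s 0.38 [243.6 224.4] [ 0.716 -0.115]
lid t 0.59 [231.6 253.1] [0.427 0.362]
tray s 0.91 [359.6 258.6] [0.646 0.219]
tray s 0.27 [244.8 225.4] [ 0.717 -0.11 ]
tray t 0.63 [273.9 191.7] [0.639 0.216]
mat s 0.6 [237.2 151.4] [ 0.468 -0.364]
mat t 0.78 [443.3 235.2] [ 0.481 -0.369]
bar s 0.72 [230.9 153.5] [ 0.489 -0.375]
bar s 0.42 [275.7 232.4] [ 0.691 -0.02 ]
bar t 0.59 [440.4 232.8] [ 0.489 -0.359]
cap1 s 0.73 [366.6 265.5] [0.655 0.244]
cap1 s 0.64 [374.4 251.1] [0.604 0.24 ]
cap1 s 0.53 [356.2 247. ] [0.617 0.193]
cap1 s 0.53 [351.1 256.6] [0.652 0.197]
cap1 t 0.58 [282.3 197.8] [0.617 0.187]
cap1 t 0.54 [263.6 188.2] [0.651 0.252]
cap1 t 0.51 [269.7 199.1] [0.613 0.231]
ca
[... 222 characters left out ...]
64 [233.6 254.1] [0.423 0.355]
stray1 t 0.63 [285.5 258.6] [0.406 0.176]
stray1 t 0.59 [372.8 168.1] [ 0.719 -0.132]
stray1 t 0.48 [340.4 176.2] [ 0.691 -0.018]
stray1 t 0.45 [383.  147.9] [ 0.791 -0.17 ]
barrel1 s 0.88 [305.7 282.3] [0.779 0.142]
barrel1 s 0.78 [273.7 265.9] [0.783 0.045]
barrel1 s 0.67 [397.3 307.3] [0.721 0.359]
barrel1 t 0.72 [232.6 171. ] [0.714 0.362]
barrel1 t 0.59 [322.4 149.4] [0.788 0.044]
barrel1 t 0.55 [296.  153.2] [0.775 0.138]
can s 0.77 [445.4 293.9] [0.628 0.441]
can s 0.63 [360. 258.] [0.644 0.219]
can t 0.8 [212.6 194.2] [0.632 0.431]
wrench t 0.63 [403.9 159.4] [ 0.749 -0.242]
tape s 0.55 [489.5 281.3] [0.537 0.519]
tape t 0.64 [185.2 223.2] [0.531 0.525]
```

View pics/z1.png

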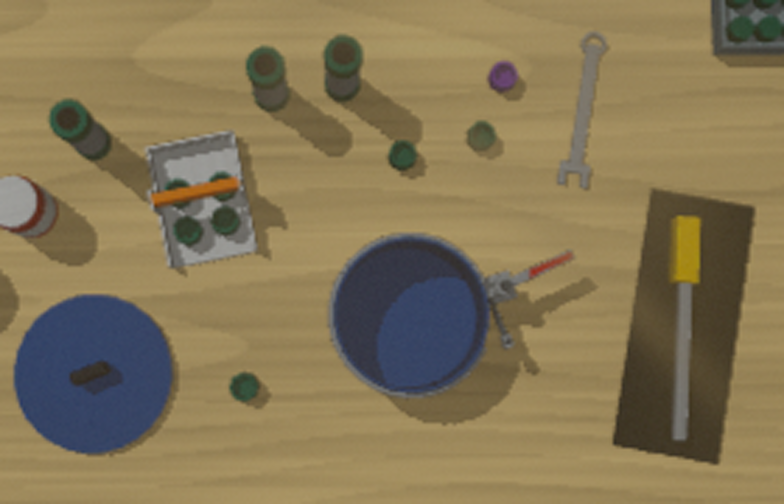

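View pics/z2.png

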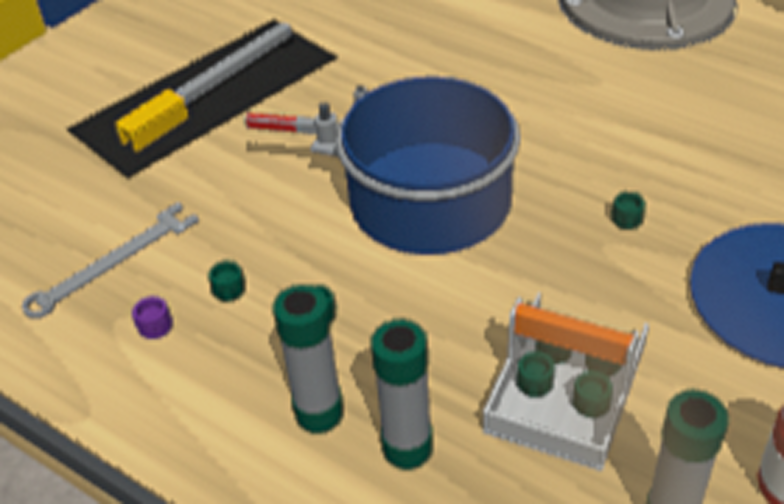

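```bash
cat >> h.py <<'E'
def cen(r): 
    ys,xs=np.nonzero(r); return np.array([xs.mean(),ys.mean()])
def plan(pos,yaw_deg=None,mx=0.33):
    """rows from the present to a tool-down pose; yaw = world angle of tool x"""
    o=bot.get_obs();M=Rq(o["tool_rot"]).as_matrix();p=np.array(o["eef_pos"])
    a=np.degrees(np.arctan2(M[1,0],M[0,0]))
    yaw=a if yaw_deg is None else yaw_deg
    d=(yaw-a+90)%180-90
    d3=M.T@(np.array(pos)-p)/.12
    print("yaw now",round(a,1),"turn(rz total units, constant-axis)",round(-d/4,2)," shift(tool, units, if no turn first)",np.round(d3,3),"tilt",np.round(M[2],3))
    b=np.radians(a+d);X=np.array([np.cos(b),np.sin(b),0]);Y=np.array([np.sin(b),-np.cos(b),0])
    e=(np.array(pos)-p)/.12
    print("  after turn first: dx dy dz",np.round([e@X,e@Y,-e[2]],3))
E
python3 - <<'E'
from h import *
t=cam("top");s=cam("scene")
for n in ["stray1","cap1","lid","pail","bar","tray","mat","clamp"]:
    for nm,p in (("s",s),("t",t)):
        for d in nets.outline_of(p,n)[:6]:
            c=cen(d["region"]); z=.014 if 'ray1' in n else 0.02
            rg=d["region"].astype(np.uint8); rr=cv2.minAreaRect(np.argwhere(rg)[:,::-1].astype(np.float32))
            col=p["image"][d["region"]].mean(0)
            print(n,nm,round(d["score"],2),np.round(c,1),np.round(ray(p,c,z)[:2],3),[round(float(x),1) for x in (*rr[0],*rr[1],rr[2])],col.round())
state(); plan([0.404,0.174,0.20],76.4)
E
```

```text
stray1 s 0.67 [230.7 155.5] [ 0.51  -0.353] [231.9, 153.3, 26.8, 94.4, 60.9] [50. 48. 41.]
stray1 s 0.59 [240.4 219.3] [ 0.715 -0.126] [240.5, 219.5, 13.0, 11.0, 90.0] [22. 71. 55.]
stray1 s 0.48 [214.4 232.6] [ 0.79  -0.152] [214.5, 232.5, 14.8, 12.1, 63.4] [ 93.  51. 115.]
stray1 s 0.46 [383.9 194.6] [0.41  0.171] [384.0, 194.5, 13.0, 12.0, 90.0] [44. 73. 55.]
stray1 s 0.23 [303.8 260.1] [0.735 0.106] [303.9, 260.4, 55.1, 20.2, 85.9] [63. 85. 75.]
stray1 t 0.63 [343.7 174.7] [ 0.694 -0.028] [344.0, 175.0, 10.0, 10.0, 90.0] [65. 77. 54.]
stray1 t 0.56 [371.5 168. ] [ 0.716 -0.125] [371.5, 168.0, 8.0, 7.0, 90.0] [86. 87. 60.]
cap1 s 0.56 [350.8 253.3] [0.657 0.198] [350.5, 253.0, 16.0, 13.0, 90.0] [56. 81. 64.]
cap1 s 0.45 [370.9 260.7] [0.65  0.252] [371.0, 260.6, 13.8, 16.7, 14.0] [84. 92. 71.]
cap1 s 0.37 [374.5 249.9] [0.615 0.244] [374.4, 250.0, 11.4, 4.4, 15.9] [91. 83. 62.]
cap1 s 0.37 [357.7 244.9] [0.624 0.2  ] [357.3, 244.2, 11.1, 5.0, 38.7] [76. 72. 54.]
cap1 t 0.66 [280.5 198.3] [0.613 0.191] [280.5, 198.5, 9.0, 9.0, 90.0] [59. 68. 51.]
lid s 0.73 [442.  225.3] [0.442 0.3
[... 1354 characters left out ...]
2, 70.5, 59.0] [156. 137.  63.]
mat t 0.73 [444.4 236.5] [ 0.476 -0.367] [444.4, 235.7, 39.2, 93.7, 8.9] [77. 66. 44.]
mat t 0.72 [183.6 222. ] [0.534 0.524] [183.5, 222.0, 26.0, 29.0, 90.0] [99. 68. 33.]
clamp s 0.68 [267.4 164.3] [ 0.487 -0.211] [264.5, 165.5, 31.2, 8.1, 2.4] [130. 100.  99.]
clamp t 0.47 [386.6 218.7] [ 0.539 -0.172] [387.6, 217.3, 4.8, 31.4, 60.9] [119.  91.  81.]
t 2.45 pos [0.1583 0.6562 0.2313] R [[0.235, 0.972, -0.0], [0.972, -0.235, 0.0], [0.0, -0.0, -1.0]] F [ 0.5  0.3 -0.8] w 1.004
yaw now 76.4 turn(rz total units, constant-axis) 0.01  shift(tool, units, if no turn first) [-3.426  2.933  0.261] tilt [ 0. -0. -1.]
  after turn first: dx dy dz [-3.424  2.935  0.261]
```

Emit:
apply_moves(moves="-1 -0.25 0.213 0 0 0 0;-1 -0.25 0.213 0 0 0 0;-1 -0.25 0.213 0 0 0 0;-1 -0.25 0.213 0 0 0 0;-1 -0.25 0.213 0 0 0 0;-1 -0.25 0.213 0 0 0 0;-1 -0.25 0.213 0 0 0 0;-1 -0.25 0.213 0 0 0 0;-1 -0.25 0.213 0 0 0 0;-1 -0.25 0.213 0 0 0 0;-1 -0.25 0.213 0 0 0 0;-1 -0.15 0.1 0 0 0 0", force=40)

```text
t: 3.45
eef_pos: [0.3636, 0.245, 0.2316]
tool_rot: [0.0, 0.787, 0.617, 0.0]
contact_force: [0.1, -0.3, 0.3]
gripper_width: 1.0
```

```bash
python3 - <<'E'
from h import *
o=state()
p=cam("wrist","w1")
for d in nets.spot_point(p,"stray1")[:3]: print(d["score"],d["location"],ray(p,d["location"],0))
for d in nets.outline_of(p,"stray1")[:3]: print(d["score"],d["rect"],ray(p,cen(d["region"]),0.014))
plan([0.405,0.173,0.1])
E
```

```text
t 3.45 pos [0.3636 0.245  0.2316] R [[0.239, 0.971, 0.001], [0.971, -0.239, -0.0], [0.0, 0.001, -1.0]] F [ 0.1 -0.3  0.3] w 1.0
0.7 [271.6, 215.5] [0.41075127 0.16799254 0.        ]
0.54 [34.1, 387.4] [ 0.62863754 -0.3477892   0.        ]
0.91 [259.2, 205.1, 285.4, 228.4] [0.4098874  0.17065557 0.014     ]
0.4 [159.0, 391.9, 176.2, 400.0] [ 0.69261807 -0.10850526  0.014     ]
0.34 [31.7, 239.1, 208.6, 390.1] [ 0.47752828 -0.0842611   0.014     ]
yaw now 76.2 turn(rz total units, constant-axis) -0.0  shift(tool, units, if no turn first) [-0.52   0.493  1.096] tilt [ 0.001  0.    -1.   ]
  after turn first: dx dy dz [-0.519  0.493  1.097]
```

View pics/w1.png

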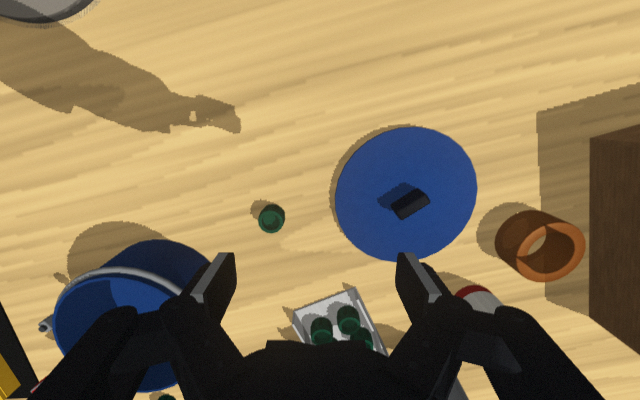

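Emit:
apply_moves(moves="-1 -0.17 0.169 0.1 0 0 0;-1 -0.17 0.169 0.1 0 0 0;-1 -0.171 0.169 0.1 0 0 0;-1 0 0 0.33 0 0 0;-1 0 0 0.33 0 0 0;-1 0 0 0.33 0 0 0;-1 0 0 0.33 0 0 0;-1 0 0 0.15 0 0 0;-1 0 0 0.1 0 0 0;-1 0 0 0.035 0 0 0;-1 0 0 0 0 0 0;1 0 0 0 0 0 0")

```text
t: 4.6
eef_pos: [0.4068, 0.1763, 0.0031]
tool_rot: [-0.0, 0.785, 0.619, 0.0]
contact_force: [0.4, 0.2, 0.5]
gripper_width: 0.88
```

Emit:
apply_moves(moves="1 0 0 0 0 0 0;1 0 0 0 0 0 0;1 0 0 0 0 0 0;1 0 0 0 0 0 0;1 0 0 0 0 0 0;1 0 0 0 0 0 0")

```text
t: 5.1
eef_pos: [0.4069, 0.1756, 0.0036]
tool_rot: [-0.0, 0.786, 0.619, 0.001]
contact_force: [-1.6, 0.4, 8.1]
gripper_width: 0.379
```

```bash
python3 - <<'E'
from h import *
o=state()
p=cam("wrist","w2")
plan([0.492,-0.036,0.16])
E
```

```text
t 5.1 pos [0.4069 0.1756 0.0036] R [[0.235, 0.972, 0.001], [0.972, -0.235, 0.001], [0.001, 0.001, -1.0]] F [-1.6  0.4  8.1] w 0.379
yaw now 76.4 turn(rz total units, constant-axis) -0.0  shift(tool, units, if no turn first) [-1.546  1.104 -1.304] tilt [ 0.001  0.001 -1.   ]
  after turn first: dx dy dz [-1.548  1.103 -1.303]
```

View pics/w2.png

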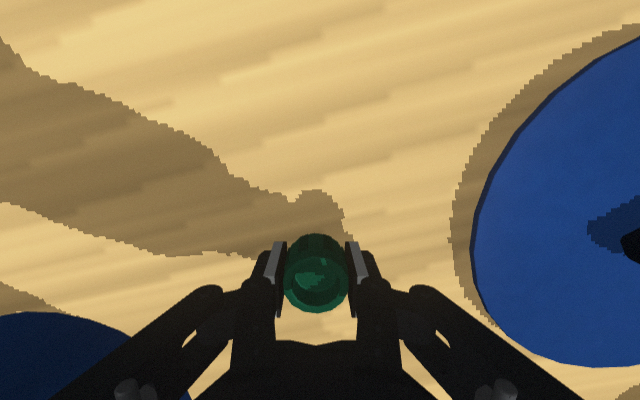

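Emit:
apply_moves(moves="1 0 0 -0.32 0 0 0;1 0 0 -0.33 0 0 0;1 0 0 -0.33 0 0 0;1 0 0 -0.33 0 0 0;1 -0.258 0.184 0 0 0 0;1 -0.258 0.184 0 0 0 0;1 -0.258 0.184 0 0 0 0;1 -0.258 0.184 0 0 0 0;1 -0.258 0.184 0 0 0 0;1 -0.258 0.184 0 0 0 0;1 0 0 0.3 0 0 0;1 0 0 0.3 0 0 0")

```text
t: 6.15
eef_pos: [0.4945, -0.0392, 0.0892]
tool_rot: [0.002, 0.787, 0.617, 0.003]
contact_force: [1.1, 1.9, -1.0]
gripper_width: 0.385
```

Emit:
apply_moves(moves="1 0 0 0 0 0 0;-0.3 0 0 0 0 0 0;-0.3 0 0 0 0 0 0;-0.3 0 0 0 0 0 0;-0.3 0 0 -0.33 0 0 0;-0.3 0 0 -0.33 0 0 0;-0.3 0 0 -0.33 0 0 0;-1 0 0 -0.33 0 0 0;-1 0 0 0 0 0 0;-1 0 0 0 0 0 0")

```text
t: 6.98
eef_pos: [0.4937, -0.036, 0.2505]
tool_rot: [0.002, 0.785, 0.619, 0.004]
contact_force: [-0.4, 0.0, -0.5]
gripper_width: 0.999
```

```bash
python3 - <<'E'
from h import *
o=state()
p=cam("wrist","w3");t=cam("top","t3")
for d in nets.outline_of(t,"stray1")[:4]: print(d["score"],d["rect"],ray(t,cen(d["region"]),0.014))
plan([0.696,-0.03,0.14])
E
```

```text
t 6.98 pos [ 0.4937 -0.036   0.2505] R [[0.234, 0.972, 0.008], [0.972, -0.234, 0.002], [0.004, 0.008, -1.0]] F [-0.4  0.  -0.5] w 0.999
0.66 [365.6, 163.1, 376.2, 173.7] [ 0.71681598 -0.12410318  0.014     ]
0.54 [337.9, 170.0, 346.1, 179.1] [ 0.69329542 -0.02647414  0.014     ]
0.46 [374.4, 141.9, 384.9, 155.8] [ 0.79130702 -0.15494386  0.014     ]
yaw now 76.5 turn(rz total units, constant-axis) -0.0  shift(tool, units, if no turn first) [0.45  1.65  0.883] tilt [ 0.    -0.001 -1.   ]
  after turn first: dx dy dz [0.45  1.65  0.884]
```

View pics/w3.png

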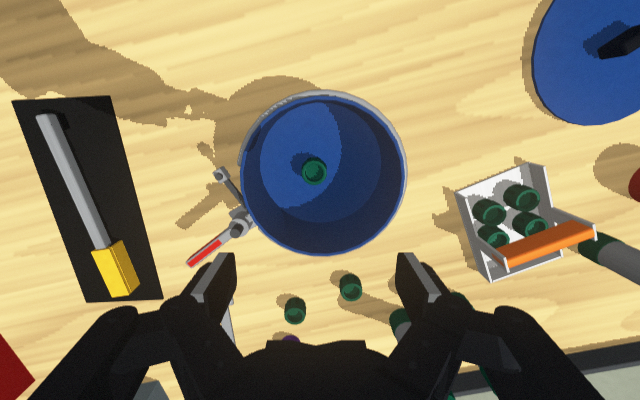

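View pics/t3.png

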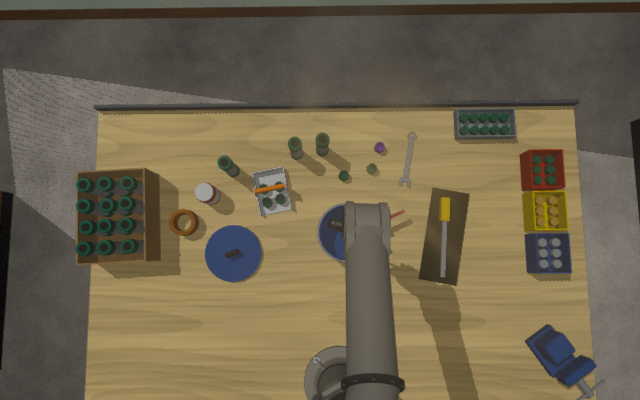

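Emit:
apply_moves(moves="-1 0.078 0.271 0.05 0 0 0;-1 0.078 0.271 0.1 0 0 0;-1 0.078 0.271 0.1 0 0 0;-1 0.078 0.271 0.1 0 0 0;-1 0.078 0.271 0.1 0 0 0;-1 0.078 0.271 0.1 0 0 0;-1 0 0 0.33 0 0 0;-1 0 0 0.33 0 0 0;-1 0 0 0.33 0 0 0;-1 0 0 0.33 0 0 0;-1 0 0 0.12 0 0 0;-1 0 0 0.04 0 0 0")

```text
t: 8.13
eef_pos: [0.6907, -0.0275, -0.0021]
tool_rot: [-0.003, 0.786, 0.619, -0.004]
contact_force: [0.5, 0.6, 1.6]
gripper_width: 1.002
```

Emit:
apply_moves(moves="-1 0 0 0 0 0 0;1 0 0 0 0 0 0;1 0 0 0 0 0 0;1 0 0 0 0 0 0;1 0 0 0 0 0 0;1 0 0 0 0 0 0;1 0 0 0 0 0 0")

```text
t: 8.72
eef_pos: [0.6956, -0.0275, 0.0046]
tool_rot: [0.001, 0.786, 0.619, 0.001]
contact_force: [-0.2, 0.8, 6.3]
gripper_width: 0.386
```

```bash
python3 - <<'E'
from h import *
o=state()
p=cam("wrist","w4")
plan([0.51,-0.01,0.17])
E
```

```text
t 8.72 pos [ 0.6956 -0.0275  0.0046] R [[0.235, 0.972, 0.002], [0.972, -0.235, 0.0], [0.001, 0.002, -1.0]] F [-0.2  0.8  6.3] w 0.386
yaw now 76.4 turn(rz total units, constant-axis) -0.0  shift(tool, units, if no turn first) [-0.22  -1.534 -1.382] tilt [ 0.001  0.002 -1.   ]
  after turn first: dx dy dz [-0.221 -1.538 -1.378]
```

View pics/w4.png

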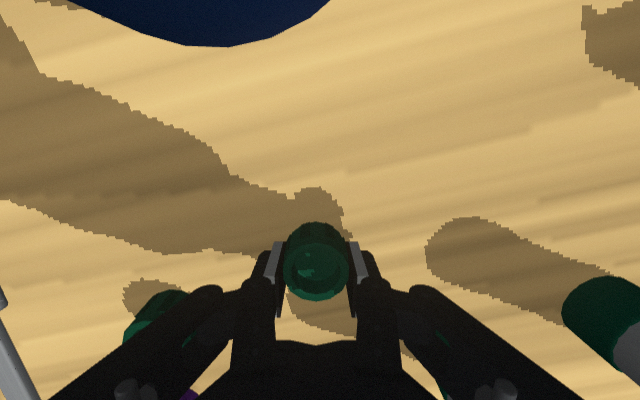

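Emit:
apply_moves(moves="1 0 0 -0.2 0 0 0;1 0 0 -0.3 0 0 0;1 0 0 -0.3 0 0 0;1 0 0 -0.3 0 0 0;1 0 0 -0.3 0 0 0;1 -0.044 -0.306 0 0 0 0;1 -0.044 -0.306 0 0 0 0;1 -0.044 -0.306 0 0 0 0;1 -0.044 -0.306 0 0 0 0;1 -0.044 -0.306 0 0 0 0;1 0 0 0.25 0 0 0;1 0 0 0.3 0 0 0")

```text
t: 9.77
eef_pos: [0.5107, -0.0093, 0.1078]
tool_rot: [0.001, 0.786, 0.619, 0.004]
contact_force: [0.9, 1.2, -0.3]
gripper_width: 0.381
```

Emit:
apply_moves(moves="1 0 0 0 0 0 0;-0.3 0 0 0 0 0 0;-0.3 0 0 0 0 0 0;-0.3 0 0 0 0 0 0;-0.3 0 0 -0.33 0 0 0;-0.3 0 0 -0.33 0 0 0;-1 0 0 -0.33 0 0 0;-1 -0.08 0.3 0 0 0 0;-1 -0.08 0.3 0 0 0 0;-1 -0.08 0.3 0 0 0 0;-1 -0.08 0.3 0 0 0 0;-1 0 0 0 0 0 0")

```text
t: 10.77
eef_pos: [0.6461, -0.0856, 0.2252]
tool_rot: [0.003, 0.787, 0.617, 0.001]
contact_force: [-0.8, 0.7, 0.1]
gripper_width: 1.0
```

```bash
python3 - <<'E'
from h import *
o=state()
p=cam("wrist","w5");t=cam("top","t5")
for q in (p,t):
  for d in nets.outline_of(q,"stray1")[:4]: print(d["score"],np.round(d["rect"]),ray(q,cen(d["region"]),0.014).round(4),q["image"][d["region"]].mean(0).round())
plan([0.717,-0.124,0.01])
E
```

```text
t 10.77 pos [ 0.6461 -0.0856  0.2252] R [[0.237, 0.971, 0.006], [0.971, -0.237, -0.004], [-0.003, 0.006, -1.0]] F [-0.8  0.7  0.1] w 1.0
0.87 [347.  18. 384.  61.] [0.5106 0.005  0.014 ] [11. 48. 38.]
0.77 [308.  40. 340.  71.] [ 0.5136 -0.0454  0.014 ] [16. 63. 49.]
0.71 [286. 263. 306. 296.] [ 0.7915 -0.153   0.014 ] [82. 47. 92.]
0.7 [285. 214. 314. 245.] [ 0.7157 -0.1241  0.014 ] [50. 68. 46.]
0.67 [329. 222. 343. 230.] [ 5.137e-01 -1.000e-04  1.400e-02] [49. 65. 48.]
yaw now 76.4 turn(rz total units, constant-axis) -0.0  shift(tool, units, if no turn first) [-0.198  0.703  1.786] tilt [ 0.  0. -1.]
  after turn first: dx dy dz [-0.198  0.703  1.786]
```

View pics/w5.png

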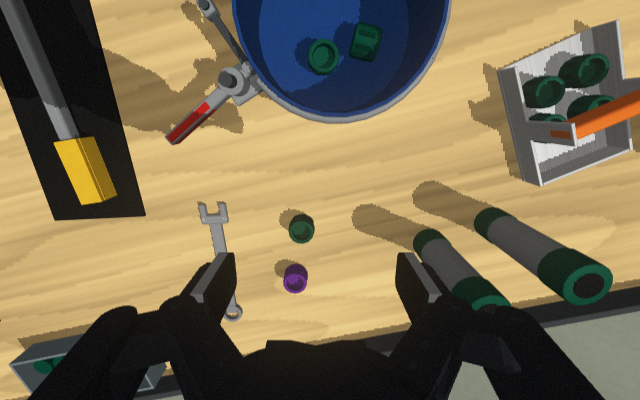

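Emit:
apply_moves(moves="-1 -0.066 0.23 0.1 0 0 0;-1 -0.066 0.23 0.1 0 0 0;-1 -0.066 0.232 0.1 0 0 0;-1 0 0 0.33 0 0 0;-1 0 0 0.33 0 0 0;-1 0 0 0.33 0 0 0;-1 0 0 0.33 0 0 0;-1 0 0 0.15 0 0 0;-1 0 0 0.05 0 0 0;-1 0 0 0 0 0 0;-1 0 0 0 0 0 0;1 0 0 0 0 0 0")

```text
t: 11.97
eef_pos: [0.7177, -0.1241, 0.008]
tool_rot: [0.001, 0.786, 0.619, 0.001]
contact_force: [0.6, -0.6, -0.2]
gripper_width: 0.887
```

Emit:
apply_moves(moves="1 0 0 0 0 0 0;1 0 0 0 0 0 0;1 0 0 0 0 0 0;1 0 0 0 0 0 0;1 0 0 0 0 0 0;1 0 0 -0.2 0 0 0;1 0 0 -0.3 0 0 0;1 0 0 -0.3 0 0 0;1 0 0 -0.3 0 0 0;1 0 0 -0.3 0 0 0")

```text
t: 12.8
eef_pos: [0.7155, -0.124, 0.1746]
tool_rot: [-0.0, 0.786, 0.618, -0.0]
contact_force: [0.7, -0.3, -0.7]
gripper_width: 0.383
```

```bash
python3 - <<'E'
from h import *
o=state()
p=cam("wrist","w6")
plan([0.48,-0.07,0.17])
E
```

```text
t 12.8 pos [ 0.7155 -0.124   0.1746] R [[0.235, 0.972, -0.001], [0.972, -0.235, -0.0], [-0.0, -0.0, -1.0]] F [ 0.7 -0.3 -0.7] w 0.383
yaw now 76.4 turn(rz total units, constant-axis) -0.0  shift(tool, units, if no turn first) [-0.021 -2.05   0.089] tilt [ 0.001  0.011 -1.   ]
  after turn first: dx dy dz [-0.021 -2.049  0.112]
```

View pics/w6.png

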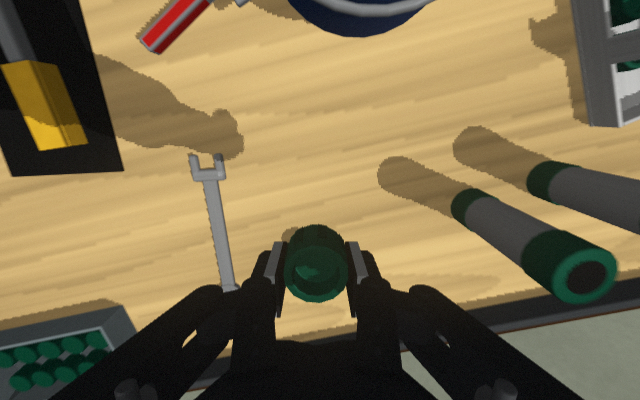

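Emit:
apply_moves(moves="1 0 -0.2 0 0 0 0;1 -0.003 -0.31 0 0 0 0;1 -0.003 -0.31 0 0 0 0;1 -0.003 -0.31 0 0 0 0;1 -0.003 -0.31 0 0 0 0;1 -0.003 -0.31 0 0 0 0;1 -0.003 -0.3 0 0 0 0;1 0 0 0.2 0 0 0;1 0 0 0.3 0 0 0;1 0 0 0.05 0 0 0;-0.3 0 0 0 0 0 0;-0.3 0 0 0 0 0 0")

```text
t: 13.85
eef_pos: [0.4767, -0.0688, 0.1076]
tool_rot: [0.0, 0.786, 0.618, -0.0]
contact_force: [0.1, -0.0, -0.3]
gripper_width: 0.645
```

Emit:
apply_moves(moves="-0.3 0 0 0 0 0 0;-0.3 0 0 -0.3 0 0 0;-0.3 0 0 -0.3 0 0 0;-1 0 0 -0.3 0 0 1;-1 0 0 -0.3 0 0 1;-1 0 0 -0.1 0 0 1;-1 0 0 0 0 0 1;-1 0 0 0 0 0 1;-1 0 0 0 0 0 1;-1 0 0 0 0 0 1;-1 0 0 0 0 0 1")

```text
t: 14.77
eef_pos: [0.4769, -0.0688, 0.2646]
tool_rot: [0.0, 0.927, 0.376, 0.001]
contact_force: [0.8, -0.1, -0.2]
gripper_width: 1.003
```

Emit:
apply_moves(moves="-1 0 0 0 0 0 1;-1 0 0 0 0 0 1;-1 0 0 0 0 0 1;-1 0 0 0 0 0 1;-1 0 0 0 0 0 1;-1 0 0 0 0 0 1;-1 0 0 0 0 0 1;-1 0 0 0 0 0 1;-1 0 0 0 0 0 0.9;-1 0 0 0 0 0 0")

```text
t: 15.6
eef_pos: [0.4769, -0.0688, 0.2644]
tool_rot: [-0.0, 0.997, 0.075, 0.001]
contact_force: [-0.0, -0.2, 0.2]
gripper_width: 0.997
```

```bash
python3 - <<'E'
from h import *
o=state();print(np.round(o["q"],2))
p=cam("wrist","w7")
plan([0.6,0.16,0.25],9)
E
```

```text
t 15.6 pos [ 0.4769 -0.0688  0.2644] R [[0.989, 0.151, 0.002], [0.151, -0.989, 0.0], [0.002, -0.0, -1.0]] F [-0.  -0.2  0.2] w 0.997
[-0.65  0.13  0.74  2.   -0.1   1.05  0.29]
yaw now 8.9 turn(rz total units, constant-axis) -0.03  shift(tool, units, if no turn first) [ 1.308 -1.724  0.121] tilt [ 0.002 -0.    -1.   ]
  after turn first: dx dy dz [ 1.312 -1.721  0.119]
```

View pics/w7.png

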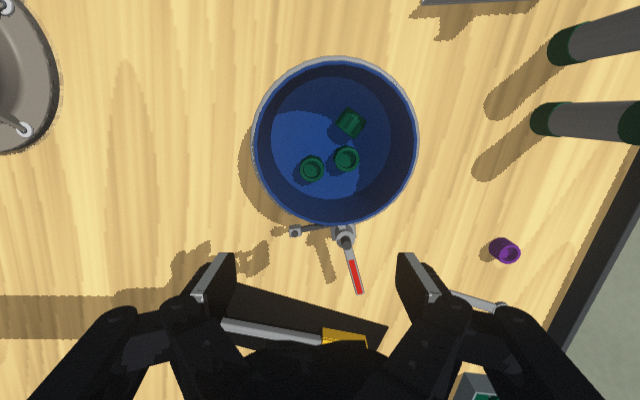

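Emit:
apply_moves(moves="-1 0.183 -0.262 0 0 0 0;-1 0.183 -0.262 0 0 0 0;-1 0.183 -0.262 0 0 0 0;-1 0.183 -0.262 0 0 0 0;-1 0.183 -0.262 0 0 0 0;-1 0.183 -0.262 0 0 0 0;-1 0.183 -0.262 0 0 0 0;-1 0.183 -0.262 0 0 0 0;-1 0.183 -0.262 0 0 0 0;-1 0 0 0 0 0 0;-1 0 0 0 0 0 0")

```text
t: 16.57
eef_pos: [0.6283, 0.2446, 0.2627]
tool_rot: [0.0, 0.997, 0.08, -0.0]
contact_force: [-0.4, -0.3, -0.2]
gripper_width: 1.003
```

```bash
python3 - <<'E'
from h import *
o=state();print(np.round(o["q"],2))
p=cam("wrist","w8"); t=cam("top")
for n in ("tray",):
  for q in (p,t):
    for d in nets.spot_point(q,n)[:2]: print(d["score"],ray(q,d["location"],0))
# orange handle, top face z=.092
def orange(q):
    hsv=cv2.cvtColor(q["image"],cv2.COLOR_RGB2HSV); m=cv2.inRange(hsv,(5,150,110),(18,255,255))
    n,l,st,c=cv2.connectedComponentsWithStats(m); return [(l==i) for i in np.argsort(-st[1:,4])[:3]+1]
for q in (p,t):
    for m in orange(q):
        rr=cv2.minAreaRect(np.argwhere(m)[:,::-1].astype(np.float32)); b=cv2.boxPoints(rr)
        print(rr, m.sum(), [ray(q,x,.092)[:2].round(4).tolist() for x in b], ray(q,rr[0],.085).round(4))
E
```

```text
t 16.57 pos [0.6283 0.2446 0.2627] R [[0.987, 0.16, -0.0], [0.16, -0.987, -0.0], [-0.0, 0.0, -1.0]] F [-0.4 -0.3 -0.2] w 1.003
[-0.86  0.5   0.58  1.55 -0.29  1.18 -0.06]
0.84 [0.63860512 0.21884338 0.        ]
0.96 [0.63318593 0.22644452 0.        ]
((322.6148681640625, 199.9461669921875), (82.15437316894531, 11.426987648010254), 88.09085083007812) 927 [[0.6232, 0.2715], [0.6359, 0.2741], [0.657, 0.1733], [0.643, 0.1705]] [0.6399 0.2226 0.085 ]
((379.0, 0.5), (1.0, 0.0), -90.0) 2 [[0.6592, 0.4325], [0.6592, 0.4325], [0.659, 0.4333], [0.659, 0.4333]] [0.6601 0.4353 0.085 ]
((377.0, 6.0), (0.0, 0.0), 0.0) 1 [[0.6583, 0.4281], [0.6583, 0.4281], [0.6583, 0.4281], [0.6583, 0.4281]] [0.6592 0.4305 0.085 ]
((181.1999969482422, 221.6000213623047), (24.66576385498047, 25.298219680786133), 71.56504821777344) 246 [[0.5565, 0.5621], [0.582, 0.484], [0.5051, 0.4568], [0.4798, 0.5345]] [0.5312 0.5116 0.085 ]
((547.5, 168.0), (35.0, 38.0), 0.0) 195 [[0.6326, -0.6317], [0.7594, -0.6399], [0.758, -0.7549], [0.6314, -0.7455]] [ 0.6964 -0.6968  0.085 ]
((272.44232177734375, 187.2115478515625), (4.510670185089111, 23.926164627075195), 78.69007110595703) 106 [[0.6409, 0.2514], [0.6557, 0.1742], [0.641, 0.1713], [0.6262, 0.2484]] [0.642  0.2121 0.085 ]
```

View pics/w8.png

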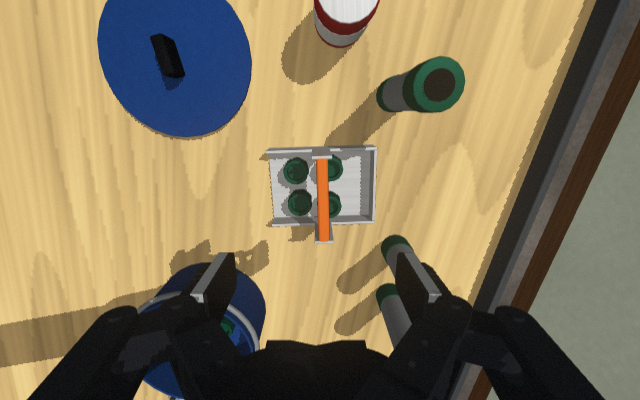

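Emit:
apply_moves(moves="-1 0 0 0 0 0 -0.5;-1 0.03 0.1 0 0 0 0;-1 0.03 0.1 0.1 0 0 0;-1 0 0 0.33 0 0 0;-1 0 0 0.33 0 0 0;-1 0 0 0.33 0 0 0;-1 0 0 0.33 0 0 0;-1 0 0 0.17 0 0 0;-1 0 0 0.1 0 0 0;-1 0 0 0 0 0 0;1 0 0 0 0 0 0;1 0 0 0 0 0 0", force=100)

```text
t: 17.77
eef_pos: [0.6415, 0.2189, 0.0623]
tool_rot: [-0.0, 0.996, 0.094, 0.002]
contact_force: [0.6, -0.4, 0.9]
gripper_width: 0.744
```

Emit:
apply_moves(moves="1 0 0 0 0 0 0;1 0 0 0 0 0 0;1 0 0 0 0 0 0;1 0 0 0 0 0 0;1 0 0 0 0 0 0;1 0 0 0 0 0 0;1 0 0 0 0 0 0")

```text
t: 18.35
eef_pos: [0.6405, 0.2198, 0.0615]
tool_rot: [-0.0, 0.996, 0.094, 0.001]
contact_force: [-0.9, -0.3, 5.9]
gripper_width: 0.146
```

```bash
python3 - <<'E'
from h import *
o=state();print(np.round(o["q"],2))
p=cam("wrist","w9")
E
```

```text
t 18.35 pos [0.6405 0.2198 0.0615] R [[0.982, 0.188, 0.002], [0.188, -0.982, 0.001], [0.002, -0.001, -1.0]] F [-0.9 -0.3  5.9] w 0.146
[-0.74  0.71  0.47  1.7  -0.41  0.83  0.1 ]
```

View pics/w9.png

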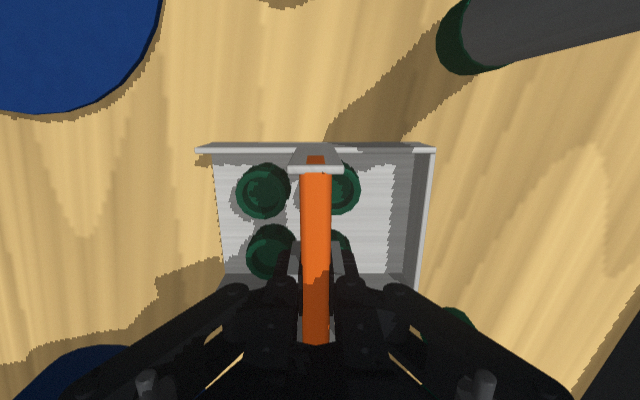

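Emit:
apply_moves(moves="1 0 0 -0.05 0 0 0;1 0 0 -0.1 0 0 0;1 0 0 -0.15 0 0 0;1 0 0 -0.2 0 0 0;1 0 0 -0.2 0 0 0;1 0 0 -0.2 0 0 0;1 0 0 -0.2 0 0 0;1 0 0 -0.15 0 0 0;1 0 0 -0.05 0 0 0;1 0 0 0 0 0 0")

```text
t: 19.23
eef_pos: [0.6404, 0.2195, 0.2182]
tool_rot: [-0.001, 0.996, 0.094, 0.001]
contact_force: [0.7, 0.8, -3.5]
gripper_width: 0.146
```

Emit:
apply_moves(moves="1 -0.035 0.052 0 0 0 0;1 -0.069 0.103 0 0 0 0;1 -0.104 0.155 0 0 0 0;1 -0.138 0.207 0 0 0 0;1 -0.138 0.207 0 0 0 0;1 -0.138 0.207 0 0 0 0;1 -0.138 0.207 0 0 0 0;1 -0.138 0.207 0 0 0 0;1 -0.138 0.207 0 0 0 0;1 -0.104 0.155 0 0 0 0;1 -0.069 0.103 0 0 0 0;1 -0.035 0.052 0 0 0 0")

```text
t: 20.23
eef_pos: [0.533, -0.0306, 0.2152]
tool_rot: [0.0, 0.996, 0.093, -0.001]
contact_force: [0.4, 0.9, -3.6]
gripper_width: 0.147
```

```bash
python3 - <<'E'
from h import *
o=state();print(np.round(o["q"],2))
p=cam("wrist","w10");t=cam("scene","s10")
E
```

```text
t 20.23 pos [ 0.533  -0.0306  0.2152] R [[0.983, 0.185, -0.003], [0.185, -0.983, -0.001], [-0.003, 0.0, -1.0]] F [ 0.4  0.9 -3.6] w 0.147
[-0.59  0.3   0.65  1.94 -0.22  0.97  0.35]
```

View pics/w10.png

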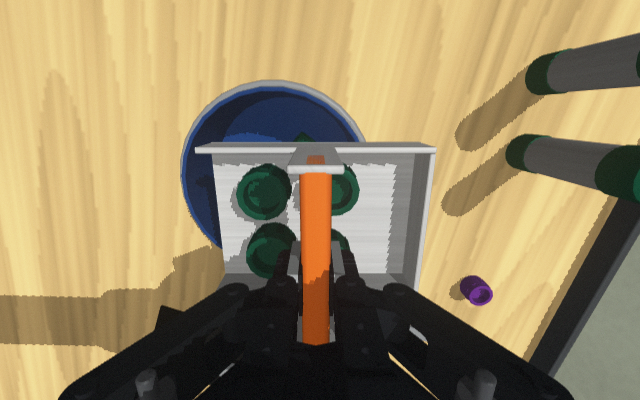

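View pics/s10.png

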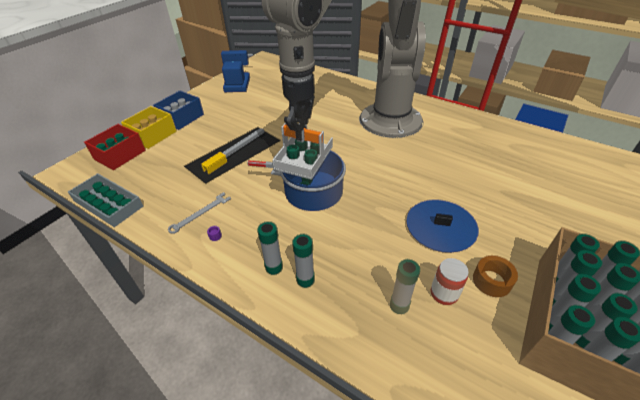

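Emit:
apply_moves(moves="1 0 0 0 0 0.5 0;1 0 0 0 0 1 0;1 0 0 0 0 1 0;1 0 0 0 0 1 0;1 0 0 0 0 1 0;1 0 0 0 0 1 0;1 0 0 0 0 1 0;1 0 0 0 0 1 0;1 0 0 0 0 0 0")

```text
t: 21.08
eef_pos: [0.5322, -0.0268, 0.2143]
tool_rot: [-0.026, 0.962, 0.092, 0.256]
contact_force: [-0.8, 0.3, -4.0]
gripper_width: 0.147
```

```bash
python3 - <<'E'
from h import *
o=state();print(np.round(o["q"],2))
p=cam("wrist","w11");t=cam("scene","s11")
cv2.imwrite("pics/s11z.png",cv2.resize(t["image"][100:260,180:400,::-1],None,fx=3,fy=3))
E
```

```text
t 21.08 pos [ 0.5322 -0.0268  0.2143] R [[0.852, 0.189, 0.489], [0.163, -0.982, 0.096], [0.498, -0.002, -0.867]] F [-0.8  0.3 -4. ] w 0.147
[-0.58  0.04  0.59  2.31 -0.43  0.31  0.58]
```

View pics/w11.png

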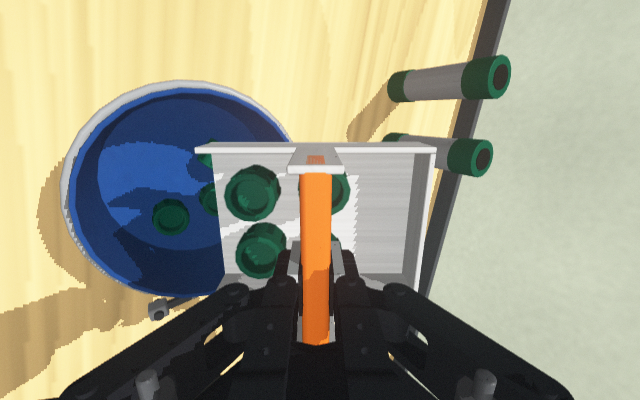

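View pics/s11z.png

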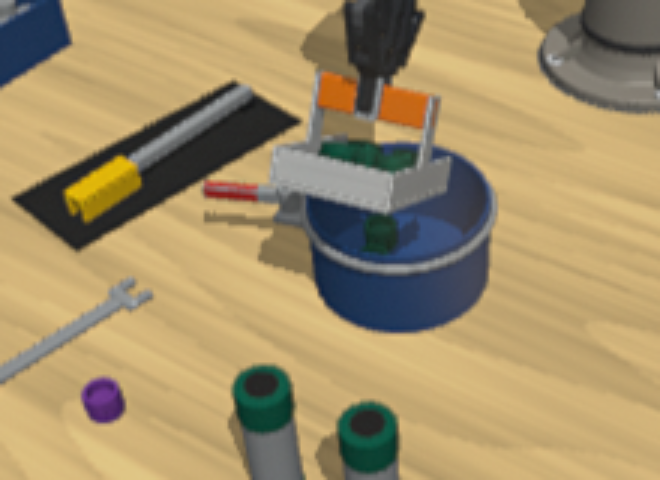

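Emit:
apply_moves(moves="1 0 0 0 0 0 0;1 0 0 0 0 0 0;1 0 0 0 0 0 0;1 0 0 0 0 0 0;1 0 0 0 0 0 0;1 0 0 0 0 0 0")

```text
t: 21.68
eef_pos: [0.5353, -0.028, 0.2164]
tool_rot: [-0.024, 0.962, 0.091, 0.258]
contact_force: [0.1, 0.1, -2.5]
gripper_width: 0.144
```

```bash
python3 - <<'E'
from h import *
o=state();print(np.round(o["q"],2))
p=cam("wrist","w12")
E
```

```text
t 21.68 pos [ 0.5353 -0.028   0.2164] R [[0.851, 0.188, 0.491], [0.163, -0.982, 0.094], [0.5, 0.0, -0.866]] F [ 0.1  0.1 -2.5] w 0.144
[-0.58  0.04  0.59  2.31 -0.42  0.31  0.57]
```

View pics/w12.png

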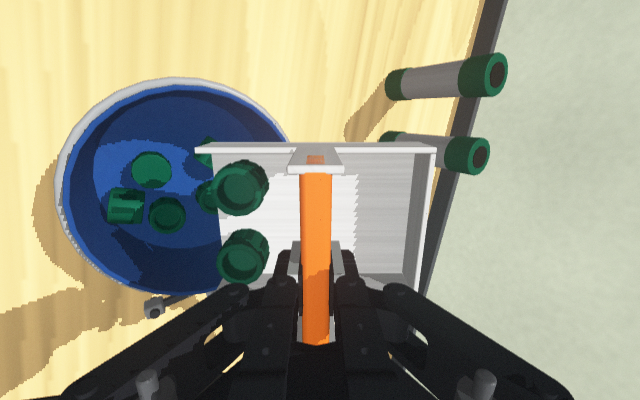

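Emit:
apply_moves(moves="1 0 0 0 0 0 0;1 0 0 0 0 0 0;1 0 0 0 0 0 0;1 0 0 0 0 0 0;1 0 0 0 0 0 0")

```text
t: 22.15
eef_pos: [0.5353, -0.0281, 0.2165]
tool_rot: [-0.024, 0.962, 0.091, 0.258]
contact_force: [0.1, 0.5, -2.5]
gripper_width: 0.147
```

```bash
python3 - <<'E'
from h import *
o=state()
p=cam("wrist","w13");cam("scene","s13")
E
```

```text
t 22.15 pos [ 0.5353 -0.0281  0.2165] R [[0.85, 0.188, 0.491], [0.163, -0.982, 0.094], [0.5, -0.0, -0.866]] F [ 0.1  0.5 -2.5] w 0.147
```

View pics/w13.png

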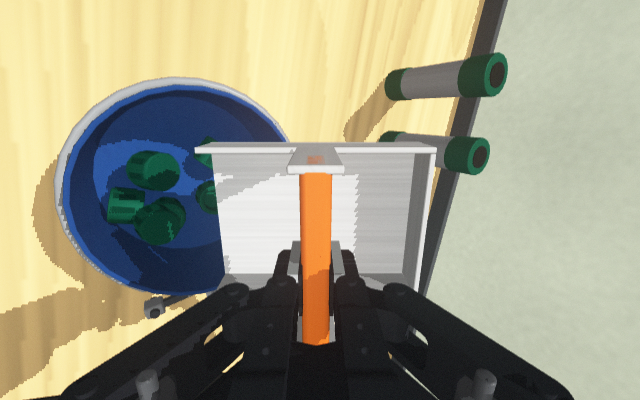

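Emit:
apply_moves(moves="1 0 0 0 0 -1 0;1 0 0 0 0 -1 0;1 0 0 0 0 -1 0;1 0 0 0 0 -1 0;1 0 0 0 0 -1 0;1 0 0 0 0 -1 0;1 0 0 0 0 -1 0;1 0 0 0 0 -0.5 0;1 0 0 0 0 0 0")

```text
t: 23.0
eef_pos: [0.537, -0.0272, 0.2162]
tool_rot: [0.001, 0.995, 0.095, 0.0]
contact_force: [0.6, -0.0, -2.6]
gripper_width: 0.148
```

Emit:
apply_moves(moves="1 0.138 -0.207 0 0 0 0;1 0.138 -0.207 0 0 0 0;1 0.138 -0.207 0 0 0 0;1 0.138 -0.207 0 0 0 0;1 0.138 -0.207 0 0 0 0;1 0.138 -0.207 0 0 0 0;1 0.138 -0.207 0 0 0 0;1 0.138 -0.207 0 0 0 0;1 0.138 -0.207 0 0 0 0;1 0 0 0 0 0 0;1 0 0 0 0 0 0")

```text
t: 23.92
eef_pos: [0.6392, 0.2221, 0.2156]
tool_rot: [-0.0, 0.995, 0.096, 0.0]
contact_force: [-0.9, 0.2, -2.3]
gripper_width: 0.15
```

```bash
python3 - <<'E'
from h import *
o=state();t=cam("top","t14");s=cam("scene","s14")
plan([0.640,0.219,0.064],10.7)
E
```

```text
t 23.92 pos [0.6392 0.2221 0.2156] R [[0.981, 0.192, 0.0], [0.192, -0.981, 0.001], [0.001, -0.001, -1.0]] F [-0.9  0.2 -2.3] w 0.15
yaw now 10.8 turn(rz total units, constant-axis) 0.02  shift(tool, units, if no turn first) [ 0.007 -0.005  1.268] tilt [ 0.     0.001 -1.   ]
  after turn first: dx dy dz [ 0.008 -0.004  1.268]
```

View pics/s14.png

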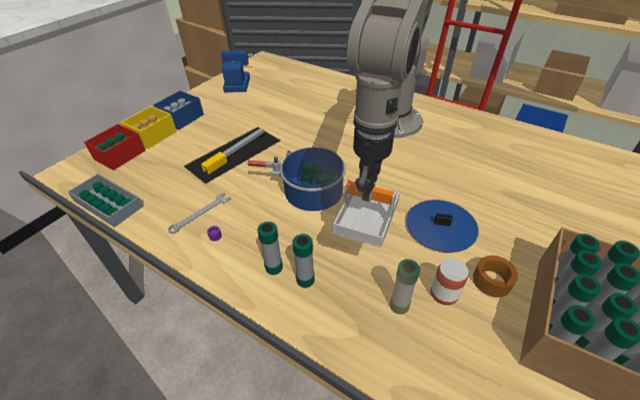

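Emit:
apply_moves(moves="1 0 0 0.1 0 0 0;1 0 0 0.2 0 0 0;1 0 0 0.25 0 0 0;1 0 0 0.25 0 0 0;1 0 0 0.2 0 0 0;1 0 0 0.12 0 0 0;1 0 0 0.07 0 0 0;1 0 0 0.04 0 0 0;1 0 0 0.03 0 0 0;1 0 0 0.015 0 0 0;1 0 0 0 0 0 0;1 0 0 0 0 0 0")

```text
t: 25.02
eef_pos: [0.6401, 0.2198, 0.0643]
tool_rot: [-0.0, 0.996, 0.094, 0.001]
contact_force: [-1.1, -0.0, -2.5]
gripper_width: 0.147
```

Emit:
apply_moves(moves="1 0 0 0.015 0 0 0;1 0 0 0.012 0 0 0;1 0 0 0 0 0 0;1 0 0 0 0 0 0")

```text
t: 25.35
eef_pos: [0.6401, 0.2198, 0.0615]
tool_rot: [-0.0, 0.996, 0.094, 0.001]
contact_force: [-1.8, -0.5, 4.6]
gripper_width: 0.147
```

Emit:
apply_moves(moves="-1 0 0 0 0 0 0;-1 0 0 0 0 0 0;-1 0 0 0 0 0 0;-1 0 0 0 0 0 0;-1 0 0 0 0 0 0;-1 0 0 -0.15 0 0 0;-1 0 0 -0.3 0 0 0;-1 0 0 -0.33 0 0 0;-1 0 0 -0.33 0 0 0;-1 0 0 -0.33 0 0 0;-1 0 0 -0.1 0 0 0")

```text
t: 26.27
eef_pos: [0.6424, 0.2197, 0.2519]
tool_rot: [-0.001, 0.996, 0.094, 0.005]
contact_force: [1.9, -0.8, 1.7]
gripper_width: 0.999
```

Emit:
apply_moves(moves="-1 -0.2 -0.24 0 0 0 0;-1 -0.2 -0.24 0 0 0 0;-1 -0.2 -0.24 0 0 0 0;-1 -0.2 -0.24 0 0 0 0;-1 -0.2 -0.24 0 0 0 0;-1 -0.2 -0.24 0 0 0 0;-1 -0.2 -0.24 0 0 0 0;-1 0 0 0 0 0 0")

```text
t: 26.93
eef_pos: [0.4293, 0.3928, 0.244]
tool_rot: [-0.001, 0.995, 0.1, -0.002]
contact_force: [-0.1, 1.0, -0.6]
gripper_width: 1.0
```

```bash
python3 - <<'E'
from h import *
o=state()
p=cam("wrist","w15");t=cam("top","t15");s=cam("scene")
for q in (p,t,s):
    for d in nets.outline_of(q,"lid")[:1]:
        m=d["region"].astype(np.uint8); im=q["image"]
        hsv=cv2.cvtColor(im,cv2.COLOR_RGB2HSV)
        b=cv2.inRange(hsv,(100,120,40),(125,255,255))
        x0,y0,x1,y1=[int(v) for v in d["rect"]]; mm=np.zeros_like(b); mm[max(0,y0-3):y1+4,max(0,x0-3):x1+4]=b[max(0,y0-3):y1+4,max(0,x0-3):x1+4]
        c=max(cv2.findContours(mm,cv2.RETR_EXTERNAL,cv2.CHAIN_APPROX_NONE)[0],key=len)
        e=cv2.fitEllipse(c); print("lid",np.round(d["rect"]),e,ray(q,e[0],.011).round(4))
        # black grip
        k=cv2.inRange(hsv,(0,0,0),(180,255,30)); 
        k2=np.zeros_like(k); k2[y0:y1,x0:x1]=k[y0:y1,x0:x1]; hull=np.zeros_like(k); cv2.fillPoly(hull,[c],1); k2*=hull
        rr=cv2.minAreaRect(np.argwhere(k2)[:,::-1].astype(np.float32)); bx=cv2.boxPoints(rr); print("grip",rr,(k2>0).sum(),[ray(q,x,.045)[:2].round(4).tolist() for x in bx])
E
```

```text
t 26.93 pos [0.4293 0.3928 0.244 ] R [[0.98, 0.199, -0.004], [0.199, -0.98, 0.002], [-0.004, -0.003, -1.0]] F [-0.1  1.  -0.6] w 1.0
lid [241. 128. 377. 259.] ((310.2386474609375, 192.17703247070312), (129.19105529785156, 135.37098693847656), 93.0740966796875) [0.4261 0.3626 0.011 ]
grip ((309.64801025390625, 201.0640106201172), (34.88266372680664, 12.521982192993164), 79.69515228271484) 383 [[0.4108, 0.3791], [0.4256, 0.3851], [0.4429, 0.3409], [0.4275, 0.3345]]
lid [205. 224. 263. 284.] ((231.0572509765625, 254.0441436767578), (49.25863265991211, 54.5823974609375), 158.41854858398438) [0.4235 0.3613 0.011 ]
grip ((0.0, 0.0), (0.0, 0.0), 0.0) 0 [[1.3382, 1.1972], [1.3382, 1.1972], [1.3382, 1.1972], [1.3382, 1.1972]]
lid [406. 199. 480. 257.] ((442.049072265625, 225.64808654785156), (47.92801284790039, 71.57923889160156), 106.10401916503906) [0.4344 0.3601 0.011 ]
grip ((442.5, 220.0), (8.0, 15.0), 90.0) 83 [[0.444, 0.3365], [0.4226, 0.3705], [0.4507, 0.3802], [0.4716, 0.3469]]
```

View pics/w15.png

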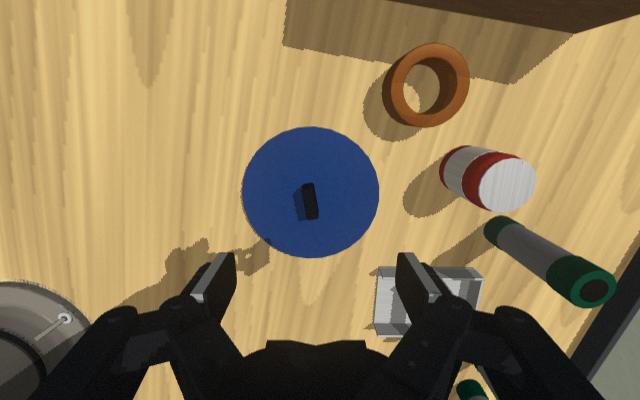

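View pics/t15.png

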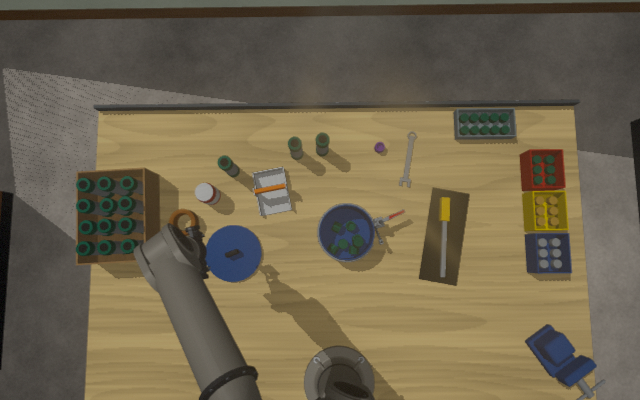

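Emit:
apply_moves(moves="-1 0 0 0 0 0 -0.8;-1 0 0 0 0 0 -0.8;-1 0 0 0 0 0 -0.775;-1 -0.058 0.12 0.2 0 0 0;-1 -0.058 0.12 0.2 0 0 0;-1 0 0 0.33 0 0 0;-1 0 0 0.33 0 0 0;-1 0 0 0.33 0 0 0;-1 0 0 0.2 0 0 0;-1 0 0 0 0 0 0;-1 0 0 0 0 0 0")

```text
t: 28.15
eef_pos: [0.4341, 0.3525, 0.0535]
tool_rot: [0.001, 0.985, 0.175, -0.001]
contact_force: [0.0, 0.5, 0.6]
gripper_width: 1.0
```

```bash
python3 - <<'E'
from h import *
o=state()
p=cam("wrist","w16")
hsv=cv2.cvtColor(p["image"],cv2.COLOR_RGB2HSV)
b=cv2.inRange(hsv,(100,120,40),(125,255,255)); c=max(cv2.findContours(b,cv2.RETR_EXTERNAL,cv2.CHAIN_APPROX_NONE)[0],key=len)
plan([0.4264,0.361,0.019],21)
E
```

```text
t 28.15 pos [0.4341 0.3525 0.0535] R [[0.939, 0.345, -0.001], [0.345, -0.939, -0.002], [-0.002, 0.002, -1.0]] F [0.  0.5 0.6] w 1.0
yaw now 20.2 turn(rz total units, constant-axis) -0.2  shift(tool, units, if no turn first) [-0.047 -0.083  0.3  ] tilt [ 0.001  0.    -1.   ]
  after turn first: dx dy dz [-0.045 -0.083  0.3  ]
```

View pics/w16.png

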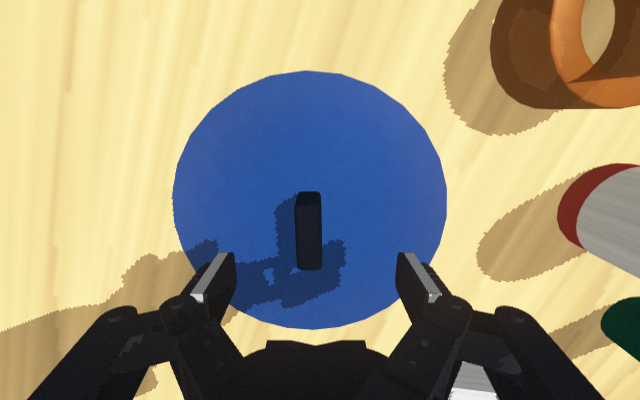

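Emit:
apply_moves(moves="-1 -0.045 -0.083 0 0 0 -0.2;-1 0 0 0.15 0 0 0;-1 0 0 0.1 0 0 0;-1 0 0 0.04 0 0 0;-1 0 0 0 0 0 0;1 0 0 0 0 0 0;1 0 0 0 0 0 0;1 0 0 0 0 0 0;1 0 0 0 0 0 0;1 0 0 0 0 0 0;1 0 0 0 0 0 0;1 0 0 0 0 0 0", force=80)

```text
t: 29.2
eef_pos: [0.4253, 0.3618, 0.0198]
tool_rot: [-0.0, 0.983, 0.183, 0.0]
contact_force: [-0.8, -1.0, 5.4]
gripper_width: 0.167
```

```bash
cat >> h.py <<'E'
from scipy.optimize import least_squares
def lidfit(p,z,r=.097,x0=None,inner=None):
    """centre of a blue disc of radius r at height z from outer contour points"""
    hsv=cv2.cvtColor(p["image"],cv2.COLOR_RGB2HSV)
    b=cv2.inRange(hsv,(100,120,40),(125,255,255)); c=max(cv2.findContours(b,cv2.RETR_EXTERNAL,cv2.CHAIN_APPROX_NONE)[0],key=cv2.contourArea)[:,0]
    c=c[(c[:,0]>3)&(c[:,0]<636)&(c[:,1]>3)&(c[:,1]<396)]
    P=np.array([ray(p,u,z)[:2] for u in c])
    f=lambda v:np.hypot(P[:,0]-v[0],P[:,1]-v[1])-r
    s=least_squares(f,P.mean(0),loss="soft_l1",f_scale=.001)
    return s.x, np.median(np.abs(f(s.x))), P
E
python3 - <<'E'
from h import *
o=state()
p=cam("wrist","w17")
x,m,P=lidfit(p,.013); print("lid centre",x,m)
M=toolT(o);print("in tool",(M[:3,:3].T@(np.r_[x,.013]-M[:3,3])).round(4))
E
```

```text
t 29.2 pos [0.4253 0.3618 0.0198] R [[0.933, 0.36, 0.0], [0.36, -0.933, 0.001], [0.001, -0.0, -1.0]] F [-0.8 -1.   5.4] w 0.167
lid centre [0.42699283 0.3551961 ] 0.0007013940971069624
in tool [-0.0008  0.0067  0.0068]
```

View pics/w17.png

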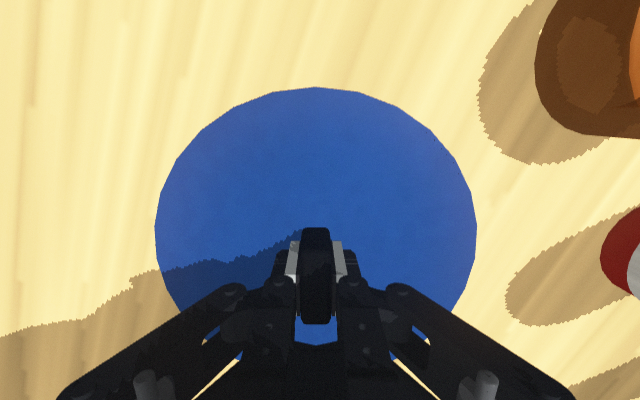

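```bash
cat >> h.py <<'E'
MOUNT=None
def loadw(fn,pos,Rm):
    q=imaging_last_wrist()
    q=dict(q); q["image"]=cv2.imread(fn)[:,:,::-1].copy()
    U,_,V=np.linalg.svd(np.array(Rm)); T=np.eye(4);T[:3,:3]=U@V;T[:3,3]=pos
    q["c2w"]=T@q["mount"]; return q
def imaging_last_wrist():
    global MOUNT
    if MOUNT is None: MOUNT=imaging.read_camera("wrist")
    return MOUNT
E
python3 - <<'E'
from h import *
a=loadw("pics/w16.png",[0.4341,0.3525,0.0535],[[0.939, 0.345, -0.001], [0.345, -0.939, -0.002], [-0.002, 0.002, -1.0]])
x,m,P=lidfit(a,.013);print("w16 lid",x,m)
a=loadw("pics/w15.png",[0.4293,0.3928,0.244],[[0.98, 0.199, -0.004], [0.199, -0.98, 0.002], [-0.004, -0.003, -1.0]])
x,m,P=lidfit(a,.013);print("w15 lid",x,m)
for fn,pos,Rm in [("w7",[0.4769,-0.0688,0.2644],[[0.989, 0.151, 0.002], [0.151, -0.989, 0.0], [0.002, -0.0, -1.0]]),("w3",[0.4937,-0.036,0.2505],[[0.234, 0.972, 0.008], [0.972, -0.234, 0.002], [0.004, 0.008, -1.0]])]:
    a=loadw(f"pics/{fn}.png",pos,Rm)
    for z,r in ((.1,.086),(.1,.090)):
        x,m,P=lidfit(a,z,r); print(fn,"pail",z,r,x,m)
    v=a["image"][:,:,::-1].copy()
    c=x
    for r,col in ((.086,(0,255,255)),(.09,(0,0,255))):
        for t in np.linspace(0,2*np.pi,200):
            u=proj(a,[c[0]+r*np.cos(t),c[1]+r*np.sin(t),.1]); 
            cv2.circle(v,tuple(int(round(k*16)) for k in u),6,col,-1,shift=4)
    u=proj(a,[*c,.1]); u=u.astype(int)
    cv2.imwrite(f"pics/{fn}o.png",cv2.resize(v[max(0,u[1]-110):u[1]+130,u[0]-120:u[0]+120],None,fx=2.4,fy=2.4))
E
```

```text
w16 lid [0.42715288 0.35651076] 0.0010977688197764887
w15 lid [0.42761625 0.3558589 ] 0.001769667120402288
w7 pail 0.1 0.086 [ 0.49177957 -0.02641285] 0.0026384973148074475
w7 pail 0.1 0.09 [ 0.49188655 -0.02779059] 0.0013032048400119373
w3 pail 0.1 0.086 [ 0.49043426 -0.02831761] 0.002528469728633395
w3 pail 0.1 0.09 [ 0.49192303 -0.0286117 ] 0.001376199773101404
```

View pics/w7o.png

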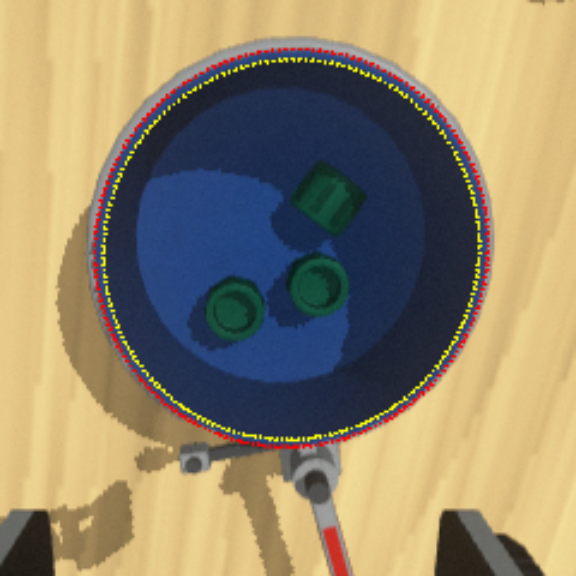

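View pics/w3o.png

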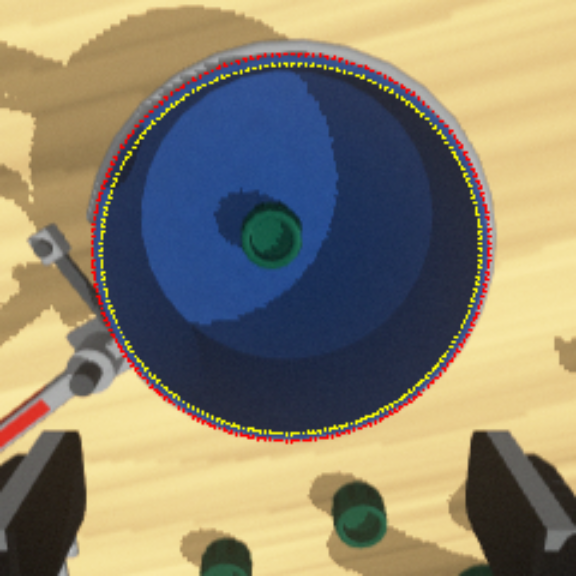

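Emit:
apply_moves(moves="1 0 0 -0.1 0 0 0;1 0 0 -0.2 0 0 0;1 0 0 -0.3 0 0 0;1 0 0 -0.3 0 0 0;1 0 0 -0.3 0 0 0;1 0 0 -0.2 0 0 0;1 0 0 -0.1 0 0 0;1 -0.03 0.145 0 0 0 0;1 -0.059 0.289 0 0 0 0;1 -0.059 0.289 0 0 0 0;1 -0.059 0.289 0 0 0 0;1 -0.059 0.289 0 0 0 0")

```text
t: 30.3
eef_pos: [0.4502, 0.2018, 0.1979]
tool_rot: [0.001, 0.983, 0.183, -0.001]
contact_force: [0.6, 0.3, -2.4]
gripper_width: 0.173
```

Emit:
apply_moves(moves="1 -0.059 0.289 0 0 0 0;1 -0.059 0.289 0 0 0 0;1 -0.059 0.289 0 0 0 0;1 -0.059 0.289 0 0 0 0;1 -0.059 0.289 0 0 0 0;1 -0.03 0.145 0 0 0 0;1 0 0 0 0 0 0;1 0 0 0 0 0 0;1 0 0 0 0 0 0")

```text
t: 31.05
eef_pos: [0.4828, 0.0128, 0.1983]
tool_rot: [-0.0, 0.983, 0.183, -0.001]
contact_force: [-0.5, 0.9, -2.5]
gripper_width: 0.17
```

```bash
python3 - <<'E'
from h import *
o=state();print(np.round(o["q"],2))
p=cam("wrist","w18");s=cam("scene","s18")
x,m,P=lidfit(p,o["eef_pos"][2]-.0068); print("lid centre",x,m)
plan([0.4904,-0.0225,.1118],21)
E
```

```text
t 31.05 pos [0.4828 0.0128 0.1983] R [[0.933, 0.361, -0.002], [0.361, -0.933, -0.0], [-0.002, -0.001, -1.0]] F [-0.5  0.9 -2.5] w 0.17
[-0.74  0.23  0.68  2.07 -0.18  0.9   0.41]
lid centre [0.48440552 0.00630473] 0.000685511159005614
yaw now 21.2 turn(rz total units, constant-axis) 0.06  shift(tool, units, if no turn first) [-0.053  0.302  0.724] tilt [-0.001 -0.001 -1.   ]
  after turn first: dx dy dz [-0.052  0.302  0.724]
```

View pics/w18.png

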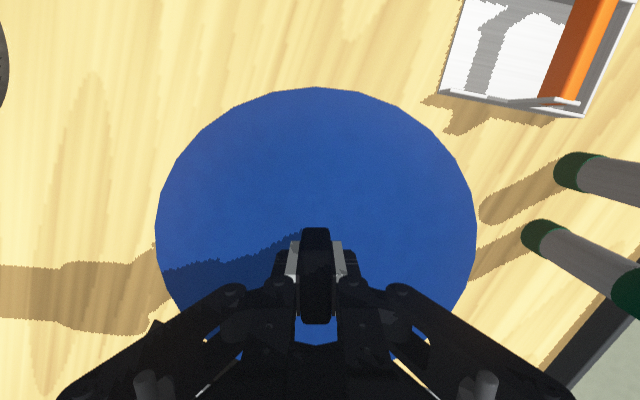

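View pics/s18.png

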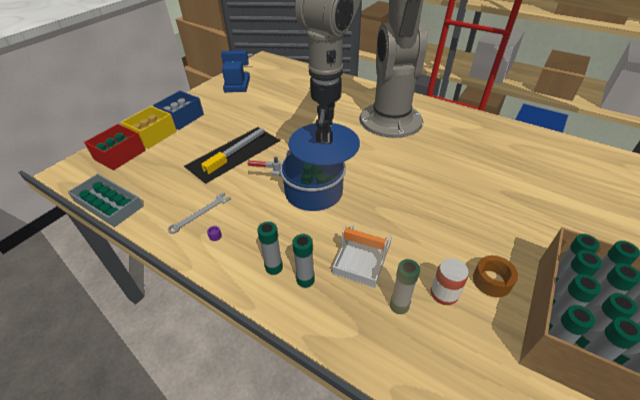

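Emit:
apply_moves(moves="1 -0.026 0.151 0 0 0 0;1 -0.026 0.151 0 0 0 0;1 0 0 0.15 0 0 0;1 0 0 0.25 0 0 0;1 0 0 0.15 0 0 0;1 0 0 0.05 0 0 0;1 0 0 0 0 0 0;1 0 0 0 0 0 0")

```text
t: 31.82
eef_pos: [0.4915, -0.0231, 0.1276]
tool_rot: [0.0, 0.983, 0.184, 0.0]
contact_force: [0.0, -0.3, -2.2]
gripper_width: 0.171
```

```bash
python3 - <<'E'
from h import *
o=state()
s=cam("scene","s19");p=cam("wrist","w19");t=cam("top","t19")
cv2.imwrite("pics/s19z.png",cv2.resize(s["image"][110:230,230:400,::-1],None,fx=4,fy=4,interpolation=cv2.INTER_CUBIC))
x,m,P=lidfit(p,o["eef_pos"][2]-.0068); print("lid centre",x,m)
plan([0.4904,-0.0225,.1118],21)
E
```

```text
t 31.82 pos [ 0.4915 -0.0231  0.1276] R [[0.932, 0.361, 0.0], [0.361, -0.932, -0.0], [-0.0, 0.0, -1.0]] F [ 0.  -0.3 -2.2] w 0.171
lid centre [ 0.49367528 -0.02959699] 0.0004314341181660755
yaw now 21.2 turn(rz total units, constant-axis) 0.04  shift(tool, units, if no turn first) [-0.011 -0.012  0.138] tilt [ 0.002  0.    -1.   ]
  after turn first: dx dy dz [-0.011 -0.012  0.138]
```

View pics/s19z.png

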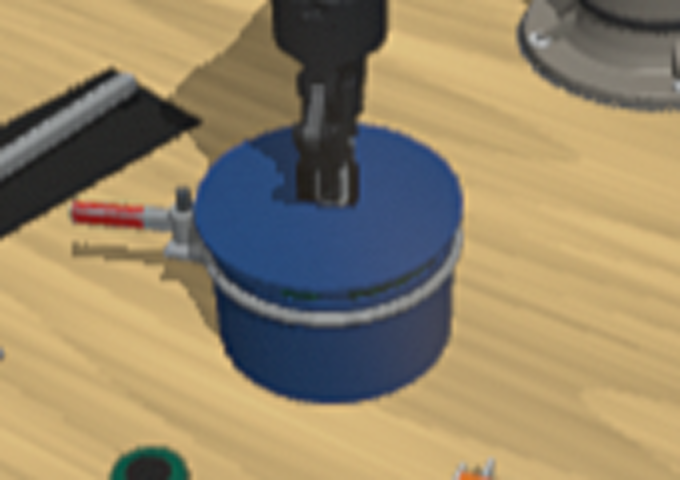

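View pics/w19.png

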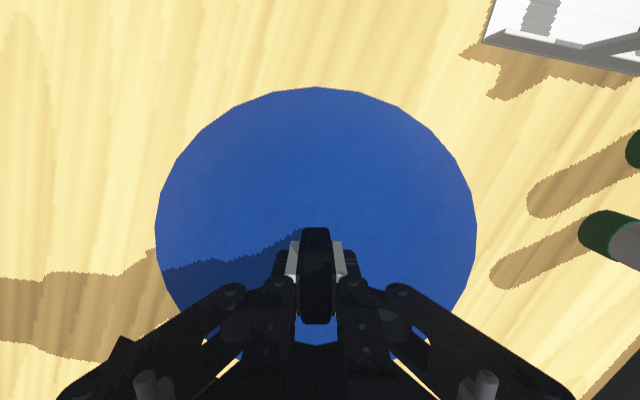

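Emit:
apply_moves(moves="1 -0.011 -0.012 0.01 0 0 0;1 0 0 0.03 0 0 0;1 0 0 0.03 0 0 0;1 0 0 0.03 0 0 0;1 0 0 0.02 0 0 0;1 0 0 0.01 0 0 0;1 0 0 0 0 0 0;1 0 0 0 0 0 0")

```text
t: 32.63
eef_pos: [0.4891, -0.0227, 0.1118]
tool_rot: [-0.0, 0.983, 0.183, -0.0]
contact_force: [-3.7, 0.5, 4.5]
gripper_width: 0.171
```

Emit:
apply_moves(moves="-0.2 0 0 0 0 0 0;-0.2 0 0 0 0 0 0;-0.2 0 0 0 0 0 0;-0.2 0 0 0 0 0 0;-0.2 0 0 -0.1 0 0 0;-0.2 0 0 -0.2 0 0 0;-1 0 0 -0.3 0 0 0;-1 0 0 -0.3 0 0 0;-1 0 0 -0.3 0 0 0;-1 0 0 0 0 0 0")

```text
t: 33.47
eef_pos: [0.4933, -0.0233, 0.2619]
tool_rot: [-0.0, 0.983, 0.183, 0.005]
contact_force: [1.4, -0.4, -0.5]
gripper_width: 0.998
```

```bash
python3 - <<'E'
from h import *
o=state()
s=cam("scene","s20");p=cam("wrist","w20");t=cam("top","t20")
cv2.imwrite("pics/s20z.png",cv2.resize(s["image"][110:230,230:400,::-1],None,fx=4,fy=4,interpolation=cv2.INTER_CUBIC))
for z in (.105,.11): 
    x,m,P=lidfit(p,z); print("lid centre",z,x,m)
E
```

```text
t 33.47 pos [ 0.4933 -0.0233  0.2619] R [[0.933, 0.36, 0.011], [0.36, -0.933, 0.003], [0.011, 0.001, -1.0]] F [ 1.4 -0.4 -0.5] w 0.998
lid centre 0.105 [ 0.49052461 -0.02862038] 0.001499940889141349
lid centre 0.11 [ 0.49068184 -0.02874329] 0.0028251347363712487
```

View pics/s20z.png

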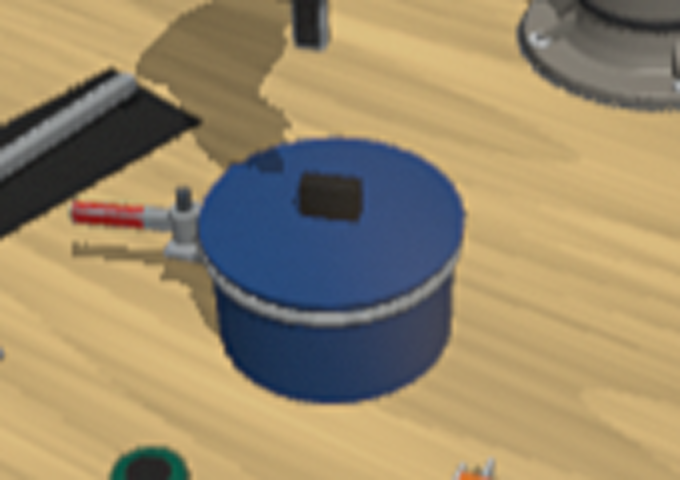

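View pics/w20.png

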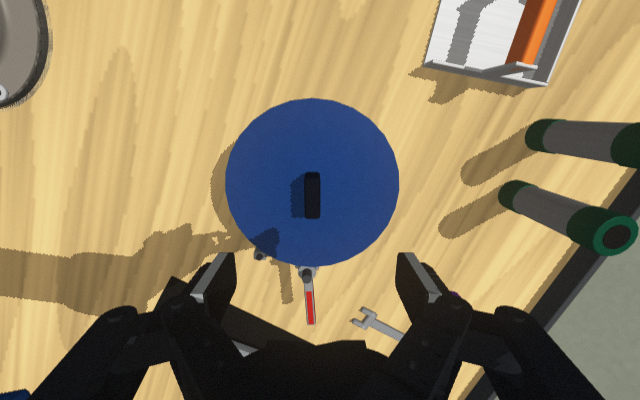

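Emit:
apply_moves(moves="-1 0 0.19 0.05 0 0 0;-1 0 0.19 0.05 0 0 0;-1 0 0.19 0.05 0 0 0;-1 0 0.19 0.05 0 0 0;-1 0 0.19 0.05 0 0 0;-1 0 0.19 0.05 0 0 0;-1 0 0 0 0 0 0;-1 0 0 0 0 0 0")

```text
t: 34.28
eef_pos: [0.5374, -0.1515, 0.2177]
tool_rot: [0.0, 0.983, 0.182, -0.002]
contact_force: [0.0, -0.1, -0.7]
gripper_width: 0.997
```

```bash
python3 - <<'E'
from h import *
import json
o=state()
p=cam("wrist","w21");t=cam("top","t21")
for n in ("clamp_pivot","clamp_tip"):
  for q in (p,t):
    for d in nets.spot_point(q,n)[:2]: print(n,round(d["score"],2),np.round(d["location"],1),ray(q,d["location"],.075).round(4))
for d in nets.spot_point(p,"bar")[:2]: print("bar",round(d["score"],2),np.round(d["location"],1),ray(p,d["location"],.004).round(4))
E
```

```text
t 34.28 pos [ 0.5374 -0.1515  0.2177] R [[0.934, 0.358, -0.004], [0.358, -0.934, -0.001], [-0.004, -0.001, -1.0]] F [ 0.  -0.1 -0.7] w 0.997
clamp_pivot 0.58 [313.  174.9] [ 0.5282 -0.1383  0.075 ]
clamp_pivot 0.55 [182.7 223.5] [0.5256 0.5096 0.075 ]
clamp_tip 0.45 [402.3 158. ] [ 0.7375 -0.2214  0.075 ]
bar 0.77 [238.3 292.3] [ 0.4917 -0.364   0.004 ]
```

View pics/w21.png

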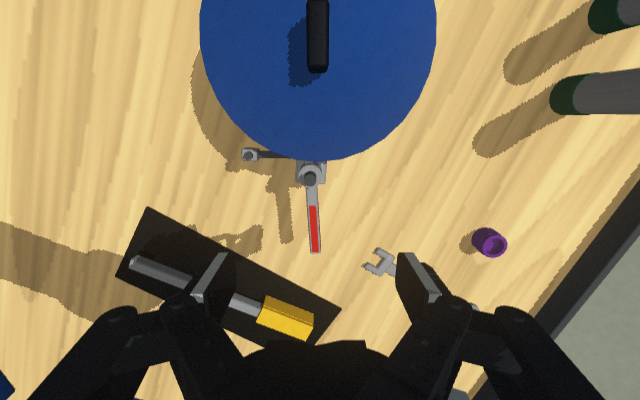

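```bash
python3 - <<'E'
from h import *
p=loadw("pics/w21.png",[0.5374,-0.1515,0.2177],[[0.934, 0.358, -0.004], [0.358, -0.934, -0.001], [-0.004, -0.001, -1.0]])
im=p["image"][130:270,220:400,::-1]
cv2.imwrite("pics/w21z.png",cv2.resize(im,None,fx=4,fy=4,interpolation=cv2.INTER_CUBIC))
hsv=cv2.cvtColor(p["image"],cv2.COLOR_RGB2HSV); m=cv2.inRange(hsv,(0,150,90),(6,255,255))|cv2.inRange(hsv,(174,150,90),(180,255,255)); m[:, :290]=0;m[:,340:]=0;m[:190]=0;m[260:]=0
rr=cv2.minAreaRect(np.argwhere(m)[:,::-1].astype(np.float32));bx=cv2.boxPoints(rr);print(rr)
print([ray(p,b,.083)[:2].round(4).tolist() for b in bx])
c=p["c2w"][:3,3];print("cam",c)
C=np.array([.4915,-.0286])
for th in (.2,.24,.28,.32):
    pv=C+.115*np.array([np.sin(th),-np.cos(th)]); print(th,pv.round(4),proj(p,[*pv,.1]).round(1),proj(p,[*pv,.083]).round(1),proj(p,[*(pv+.09*np.array([np.cos(th-1.45),np.sin(th-1.45)])),.083]).round(1))
E
```

```text
((313.63958740234375, 228.4542999267578), (45.45561981201172, 6.4834818840026855), 85.91438293457031)
[[0.5354, -0.1697], [0.5417, -0.1668], [0.5643, -0.2156], [0.5577, -0.2187]]
cam [ 0.5088133  -0.07751803  0.36135288]
0.2 [ 0.5143 -0.1413] [298.2 178.3] [299.2 174.5] [297. 253.]
0.24 [ 0.5188 -0.1403] [302.9 179. ] [303.7 175.2] [304.3 253.6]
0.28 [ 0.5233 -0.1391] [307.6 179.5] [308.2 175.6] [311.6 254. ]
0.32 [ 0.5277 -0.1378] [312.4 179.8] [312.6 175.9] [318.8 254.1]
```

View pics/w21z.png

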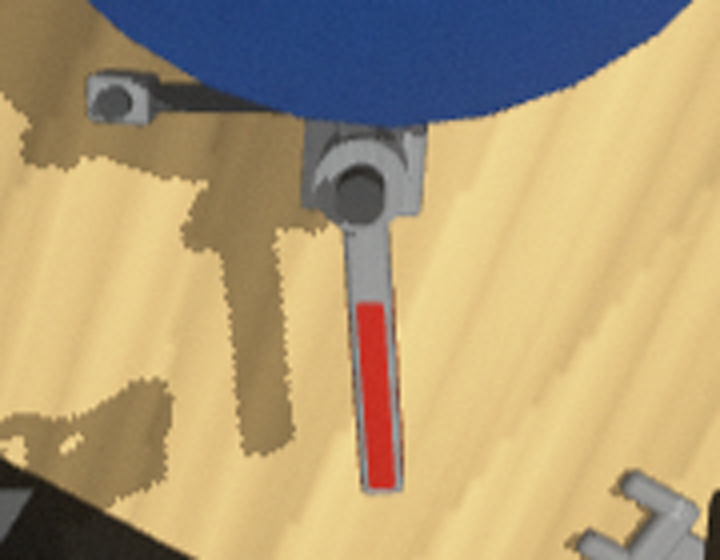

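Emit:
apply_moves(moves="-1 0 0 0 0 0 1;-1 0 0 0 0 0 1;-1 0 0 0 0 0 1;-1 0 0 0 0 0 1;-1 0 0 0 0 0 1;-1 0 0 0 0 0 1;-1 0 0 0 0 0 1;-1 0 0 0 0 0 1;-1 0 0 0 0 0 1;-1 0 0 0 0 0 1;-1 0 0 0 0 0 1;-1 0 0 0 0 0 1")

```text
t: 35.68
eef_pos: [0.5388, -0.1499, 0.2198]
tool_rot: [-0.0, 0.972, -0.234, 0.0]
contact_force: [0.7, -0.8, -0.1]
gripper_width: 1.001
```

Emit:
apply_moves(moves="-1 0 0 0 0 0 1;-1 0 0 0 0 0 1;-1 0 0 0 0 0 1;-1 0 0 0 0 0 1;-1 0 0 0 0 0 1;-1 0 0 0 0 0 1;-1 0 0 0 0 0 1;-1 0 0 0 0 0 1;-1 0 0 0 0 0 1;-1 0 0 0 0 0 1;-1 0 0 0 0 0 1;-1 0 0 0 0 0 1")

```text
t: 36.68
eef_pos: [0.5389, -0.1498, 0.2198]
tool_rot: [-0.0, 0.793, -0.609, -0.0]
contact_force: [0.5, -0.1, 1.0]
gripper_width: 1.0
```

Emit:
apply_moves(moves="-1 0 0 0 0 0 1;-1 0 0 0 0 0 1;-1 0 0 0 0 0 1;-1 0 0 0 0 0 1;-1 0 0 0 0 0 0.5;-1 0.29 0 0 0 0 0;-1 0.29 0 0 0 0 0;-1 0.29 0 0 0 0 0;-1 0.29 0 0 0 0 0;-1 0.29 0 0 0 0 0;-1 0.29 0 0 0 0 0;-1 0 0 0 0 0 0")

```text
t: 37.68
eef_pos: [0.5251, -0.3665, 0.2209]
tool_rot: [-0.002, -0.686, 0.727, -0.002]
contact_force: [-0.7, -0.3, 1.4]
gripper_width: 1.0
```

```bash
python3 - <<'E'
from h import *
o=state();print(np.round(o["q"],2))
p=cam("wrist","w22");t=cam("top","t22")
for q in (p,t):
  for n,z in (("bar",.004),("mat",0)):
    for d in nets.spot_point(q,n)[:1]: print(n,round(d["score"],2),np.round(d["location"],1),ray(q,d["location"],z).round(4))
hsv=cv2.cvtColor(p["image"],cv2.COLOR_RGB2HSV); m=cv2.inRange(hsv,(20,150,120),(32,255,255))
n,l,st,c=cv2.connectedComponentsWithStats(m); i=np.argmax(st[1:,4])+1
rr=cv2.minAreaRect(np.argwhere(l==i)[:,::-1].astype(np.float32));bx=cv2.boxPoints(rr);print("yellow",rr,[ray(p,b,.034)[:2].round(4).tolist() for b in bx])
E
```

```text
t 37.68 pos [ 0.5251 -0.3665  0.2209] R [[-0.058, -0.998, 0.0], [-0.998, 0.058, -0.005], [0.005, -0.001, -1.0]] F [-0.7 -0.3  1.4] w 1.0
[-0.21  0.69  1.13  1.7  -0.66  1.18 -0.54]
bar 0.88 [316.7 196.2] [ 0.4932 -0.3672  0.004 ]
mat 0.93 [319.6 202. ] [ 0.4833 -0.3707  0.    ]
bar 0.7 [442.  232.7] [ 0.4896 -0.3637  0.004 ]
mat 0.67 [443.1 237.2] [ 0.4743 -0.368   0.    ]
yellow ((580.5, 133.5), (131.0, 117.0), 90.0) [[0.6346, -0.5989], [0.6272, -0.7268], [0.4744, -0.772], [0.4832, -0.6245]]
```

View pics/w22.png

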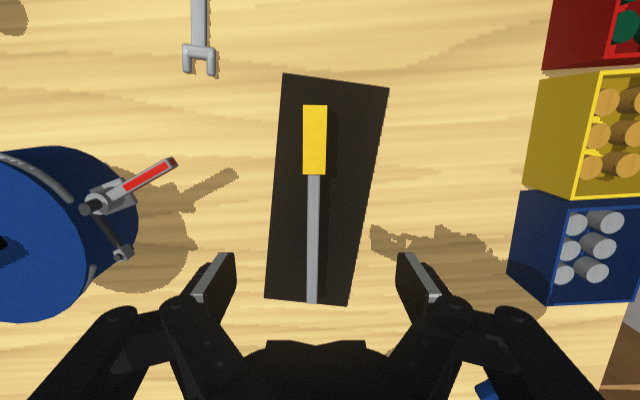

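```bash
python3 - <<'E'
from h import *
p=loadw("pics/w22.png",[0.5251,-0.3665,0.2209],[[-0.058, -0.998, 0.0], [-0.998, 0.058, -0.005], [0.005, -0.001, -1.0]])
cv2.imwrite("pics/w22z.png",cv2.resize(p["image"][60:320,250:400,::-1],None,fx=3,fy=2.2,interpolation=cv2.INTER_CUBIC)[:590])
im=p["image"].astype(int)
m=(im[:,:,0]>150)&(im[:,:,2]<90)&(im[:,:,1]>110); m[:,:290]=0;m[:,340:]=0
ys,xs=np.nonzero(m);print("yellow bbox",xs.min(),xs.max(),ys.min(),ys.max())
for y in (110,140,165): x=np.nonzero(m[y])[0]; c=(x.min()+x.max()+1)/2; print(y,c,ray(p,[c,y],.034)[:2].round(4))
g=(im.min(2)>95); g[:,:290]=0;g[:,335:]=0
for y in (185,220,260,290): x=np.nonzero(g[y])[0]; c=(x.min()+x.max()+1)/2; print(y,x.min(),x.max(),c,ray(p,[c,y],.032)[:2].round(4))
for y in (ys.min(),174): print("yellow end",ray(p,[315,y],.034)[:2].round(4))
print("handle end",ray(p,[313,303],.032)[:2].round(4))
mt=[(283,73),(389,88),(347,306),(265,298)]
M=[ray(p,u,.004)[:2] for u in mt]; print("mat",np.round(M,4).tolist(),np.mean(M,0))
E
```

```text
yellow bbox 291 339 73 343
110 315.0 [ 0.6044 -0.3713]
140 314.5 [ 0.5711 -0.3688]
165 314.5 [ 0.5416 -0.367 ]
185 308 319 314.0 [ 0.5164 -0.3649]
220 307 318 313.0 [ 0.47   -0.3609]
260 307 317 312.5 [ 0.4119 -0.3567]
290 307 316 312.0 [ 0.3645 -0.3531]
yellow end [ 0.6427 -0.3735]
yellow end [ 0.5306 -0.367 ]
handle end [ 0.3426 -0.3531]
mat [[0.6484, -0.3359], [0.6246, -0.4623], [0.3119, -0.4043], [0.3344, -0.2785]] [ 0.47982209 -0.37022176]
```

View pics/w22z.png

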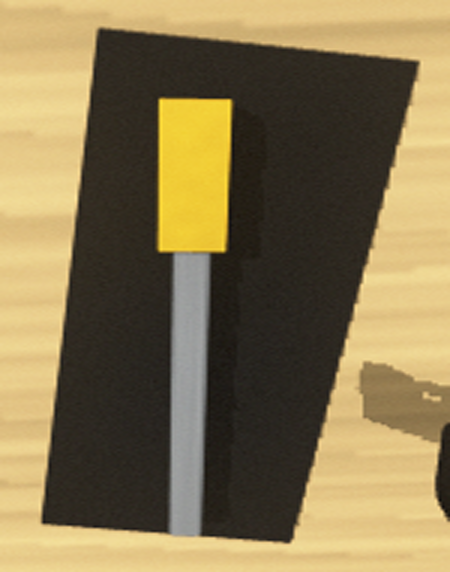

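Emit:
apply_moves(moves="-1 0 0 0 0 0 0.25;-1 -0.005 0.21 0.2 0 0 0;-1 -0.005 0.21 0.2 0 0 0;-1 0 0 0.33 0 0 0;-1 0 0 0.33 0 0 0;-1 0 0 0.33 0 0 0;-1 0 0 0.2 0 0 0;-1 0 0 0.1 0 0 0;-1 0 0 0 0 0 0;-1 0 0 0 0 0 0", force=110)

```text
t: 38.87
eef_pos: [0.4785, -0.3546, 0.0176]
tool_rot: [-0.0, -0.683, 0.731, -0.0]
contact_force: [0.1, 0.4, 0.2]
gripper_width: 0.998
```

```bash
python3 - <<'E'
from h import *
o=state();print(np.round(o["q"],2))
p=cam("wrist","w23")
plan([.475,-.3615,.008],85.7)
E
```

```text
t 38.87 pos [ 0.4785 -0.3546  0.0176] R [[-0.067, -0.998, 0.0], [-0.998, 0.067, -0.001], [0.001, -0.0, -1.0]] F [0.1 0.4 0.2] w 0.998
[-0.08  0.84  0.88  1.94 -0.91  0.82 -0.32]
yaw now -93.9 turn(rz total units, constant-axis) 0.11  shift(tool, units, if no turn first) [0.055 0.029 0.087] tilt [ 0.001 -0.002 -1.   ]
  after turn first: dx dy dz [0.056 0.029 0.087]
```

View pics/w23.png

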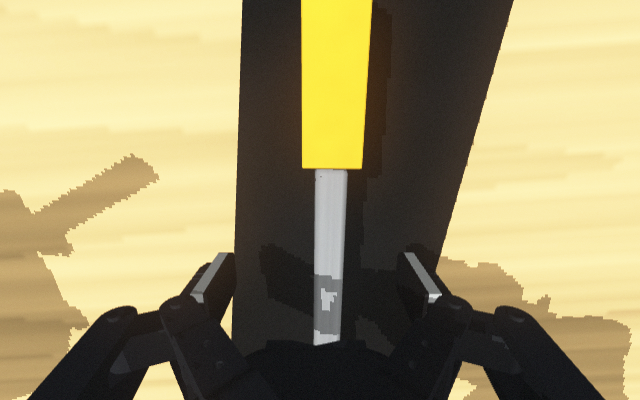

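Bar visible under the open jaws (handle at col ~330, rows 170–340); a 6.6 mm sideways correction, then close.

Emit:
apply_moves(moves="-1 0.055 0.029 0 0 0 0.11;-1 0 0 0.05 0 0 0;-1 0 0 0.03 0 0 0;-1 0 0 0 0 0 0;1 0 0 0 0 0 0;1 0 0 0 0 0 0;1 0 0 0 0 0 0;1 0 0 0 0 0 0;1 0 0 0 0 0 0;1 0 0 0 0 0 0;1 0 0 0 0 0 0")

```text
t: 39.83
eef_pos: [0.4743, -0.361, 0.0076]
tool_rot: [0.0, -0.68, 0.733, -0.0]
contact_force: [-0.1, 0.7, 2.4]
gripper_width: 0.164
```

```bash
python3 - <<'E'
from h import *
o=state();print(np.round(o["q"],2))
p=cam("wrist","w24")
im=p["image"].astype(int)
T=toolT(o)
m=(im[:,:,0]>150)&(im[:,:,2]<90)&(im[:,:,1]>110)
ys,xs=np.nonzero(m[:,250:420]);print("yellow rows",ys.min(),ys.max())
for v in (ys.max()+1,):
    w=ray(p,[316,v],.034); print("x=40 edge in tool",(T[:3,:3].T@(w-T[:3,3])).round(4))
for y in (20,80,140):
    x=np.nonzero(m[y])[0]; c=(x.min()+x.max()+1)/2; w=ray(p,[c,y],.034); print((T[:3,:3].T@(w-T[:3,3])).round(4))
E
```

```text
t 39.83 pos [ 0.4743 -0.361   0.0076] R [[-0.075, -0.997, 0.0], [-0.997, 0.075, -0.0], [0.0, -0.0, -1.0]] F [-0.1  0.7  2.4] w 0.164
[-0.06  0.86  0.87  1.94 -0.92  0.81 -0.31]
yellow rows 0 379
x=40 edge in tool [ 0.0002  0.0657 -0.0264]
[ 0.0002 -0.1098 -0.0263]
[ 0.0002 -0.0895 -0.0263]
[ 0.0003 -0.0666 -0.0263]
```

View pics/w24.png

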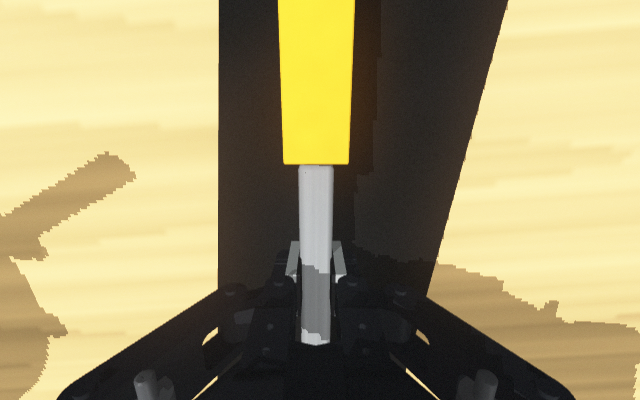

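Emit:
apply_moves(moves="1 0 0 -0.15 0 0 0;1 0 0 -0.3 0 0 0;1 0 0 -0.3 0 0 0;1 0 0 -0.3 0 0 0;1 0 0 -0.15 0 0 0;1 0 0 0 0 0 -0.5;1 0 0 0 0 0 -1;1 0 0 0 0 0 -1;1 0 0 0 0 0 -1;1 0 0 0 0 0 -1;1 0 0 0 0 0 -1;1 0 0 0 0 0 -1")

```text
t: 40.88
eef_pos: [0.4735, -0.3597, 0.1502]
tool_rot: [-0.0, 0.829, -0.56, -0.001]
contact_force: [-0.6, 0.4, -4.9]
gripper_width: 0.167
```

Emit:
apply_moves(moves="1 0 0 0 0 0 -1;1 0 0 0 0 0 -1;1 0 0 0 0 0 -1;1 0 0 0 0 0 -1;1 0 0 0 0 0 -1;1 0 0 0 0 0 -1;1 0 0 0 0 0 -1;1 0 0 0 0 0 -1;1 0 0 0 0 0 -1;1 0 0 0 0 0 -1;1 0 0 0 0 0 -1;1 0 0 0 0 0 -1")

```text
t: 41.88
eef_pos: [0.4733, -0.3598, 0.1502]
tool_rot: [-0.0, 0.985, -0.175, -0.001]
contact_force: [-0.5, 0.5, -5.3]
gripper_width: 0.161
```

Emit:
apply_moves(moves="1 0 0 0 0 0 -1;1 0 0 0 0 0 -1;1 0 0 0 0 0 -1;1 0 0 0 0 0 -1;1 0 0 0 0 0 -1;1 0 0 0 0 0 -1;1 0 0 0 0 0 -1;1 0 0 0 0 0 -1;1 0 0 0 0 0 -1;1 0 0 0 0 0 -1;1 0 0 0 0 0 -1;1 0 0 0 0 0 -0.25")

```text
t: 42.88
eef_pos: [0.4733, -0.3601, 0.1503]
tool_rot: [-0.001, 0.977, 0.215, -0.001]
contact_force: [-0.7, -0.7, -5.0]
gripper_width: 0.164
```

```bash
python3 - <<'E'
from h import *
o=state();print(np.round(o["q"],2))
p=cam("wrist","w25");s=cam("scene","s25")
plan([.5927,-.2857,.15],24.7)
E
```

```text
t 42.88 pos [ 0.4733 -0.3601  0.1503] R [[0.907, 0.42, -0.002], [0.42, -0.907, 0.001], [-0.001, -0.002, -1.0]] F [-0.7 -0.7 -5. ] w 0.164
[ 0.14  0.48  0.54  1.86 -0.31  0.89  1.26]
yaw now 24.6 turn(rz total units, constant-axis) -0.02  shift(tool, units, if no turn first) [ 1.162 -0.151  0.004] tilt [-0.001 -0.001 -1.   ]
  after turn first: dx dy dz [ 1.162 -0.149  0.004]
```

View pics/w25.png

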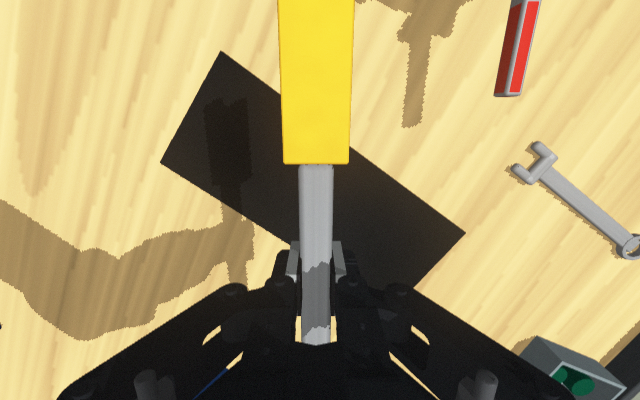

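View pics/s25.png

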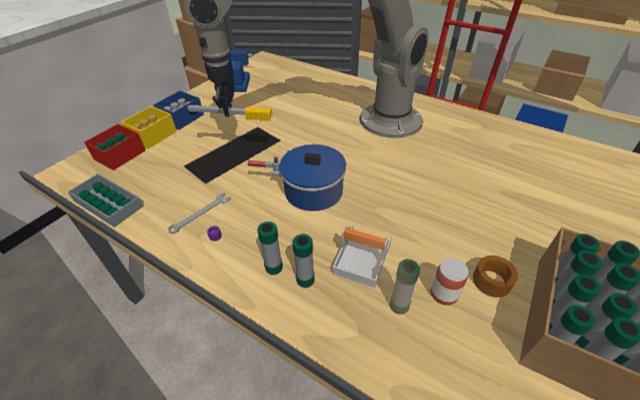

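Emit:
apply_moves(moves="1 0.1 -0.025 0 0 0 0;1 0.23 -0.025 0 0 0 0;1 0.25 -0.025 0 0 0 0;1 0.25 -0.025 0 0 0 0;1 0.23 -0.025 0 0 0 0;1 0.1 -0.024 0 0 0 0;1 0 0 0 0 0 0;1 0 0 0 0 0 0;1 0 0 0 0 0 0")

```text
t: 43.73
eef_pos: [0.5923, -0.2867, 0.1509]
tool_rot: [0.0, 0.977, 0.213, -0.001]
contact_force: [-0.3, -0.3, -4.9]
gripper_width: 0.159
```

```bash
python3 - <<'E'
from h import *
o=state();print(np.round(o["q"],2))
p=cam("wrist","w26");s=cam("scene","s26");t=cam("top","t26")
T=toolT(o)
P=np.array([.525,-.1385]);u=np.array([.418,-.9085])
for nm,q,x0,x1,y0,y1 in (("s26z",s,200,360,100,220),("t26z",t,340,500,170,290)):
    v=q["image"][:,:,::-1].copy()
    v=cv2.resize(v[y0:y1,x0:x1],None,fx=4.5,fy=4.5,interpolation=cv2.INTER_CUBIC)
    for r in (.017,.09):
        uv=(proj(q,[*(P+r*u),.083])-[x0,y0]+.5)*4.5; cv2.circle(v,tuple(uv.astype(int)),4,(0,255,0),-1)
    for yt in (-.138,-.058):
        w=T@np.array([0,yt,-.0264,1]); uv=(proj(q,w[:3])-[x0,y0]+.5)*4.5; cv2.circle(v,tuple(uv.astype(int)),4,(255,0,255),-1)
    cv2.imwrite(f"pics/{nm}.png",v)
plan([.5927,-.2857,.0656],24.7)
E
```

```text
t 43.73 pos [ 0.5923 -0.2867  0.1509] R [[0.909, 0.416, -0.001], [0.416, -0.909, -0.0], [-0.001, -0.0, -1.0]] F [-0.3 -0.3 -4.9] w 0.159
[-0.01  0.58  0.52  1.7  -0.34  0.96  1.07]
yaw now 24.6 turn(rz total units, constant-axis) -0.04  shift(tool, units, if no turn first) [ 0.011 -0.011  0.714] tilt [-0.001  0.    -1.   ]
  after turn first: dx dy dz [ 0.011 -0.01   0.714]
```

View pics/s26z.png

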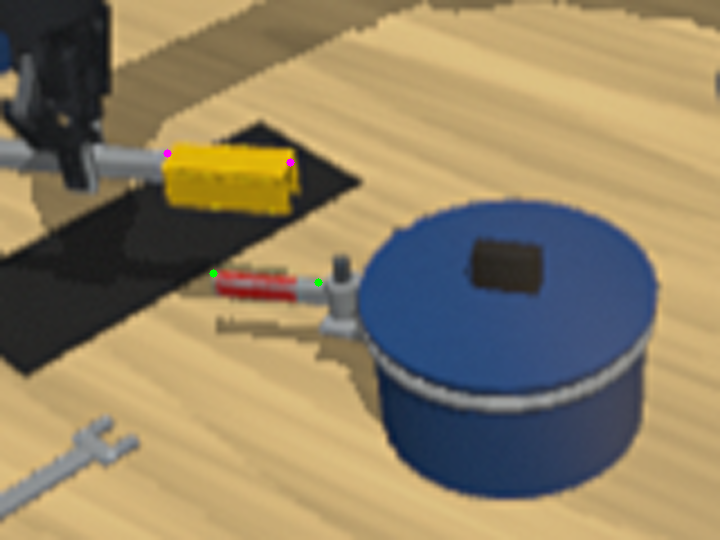

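View pics/t26z.png

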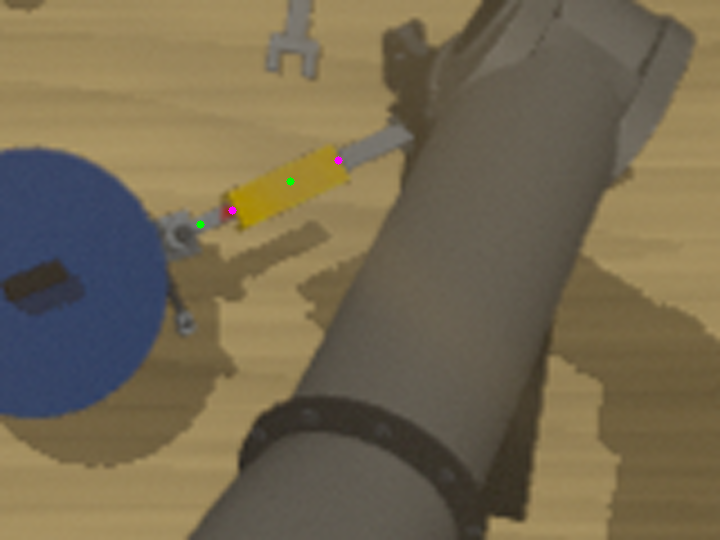

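View pics/w26.png

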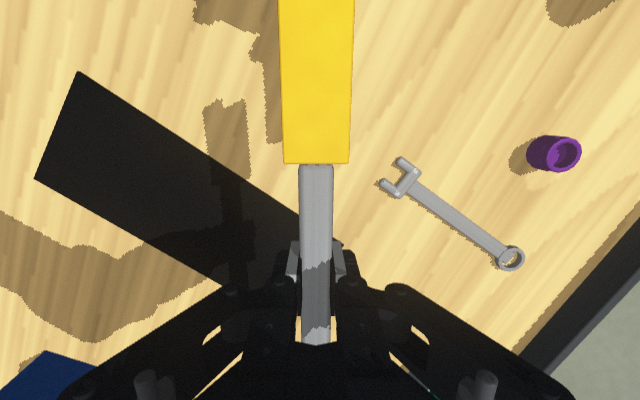

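Emit:
apply_moves(moves="1 0.011 -0.011 0.05 0 0 0;1 0 0 0.15 0 0 0;1 0 0 0.15 0 0 0;1 0 0 0.1 0 0 0;1 0 0 0.03 0 0 0;1 0 0 0 0 0 0;1 0 0 0 0 0 0")

```text
t: 44.47
eef_pos: [0.594, -0.2849, 0.094]
tool_rot: [0.0, 0.977, 0.214, 0.0]
contact_force: [-0.1, -0.1, -4.5]
gripper_width: 0.163
```

```bash
python3 - <<'E'
from h import *
o=state()
s=cam("scene");t=cam("top")
a=cv2.resize(s["image"][120:200,210:310,::-1],None,fx=6,fy=6,interpolation=cv2.INTER_CUBIC)
cv2.imwrite("pics/s27z.png",a)
b=cv2.resize(t["image"][180:250,360:450,::-1],None,fx=6,fy=6,interpolation=cv2.INTER_CUBIC)
cv2.imwrite("pics/t27z.png",b)
plan([.5927,-.2857,.0656],24.7)
E
```

```text
t 44.47 pos [ 0.594  -0.2849  0.094 ] R [[0.909, 0.417, 0.0], [0.417, -0.909, -0.0], [0.0, 0.0, -1.0]] F [-0.1 -0.1 -4.5] w 0.163
yaw now 24.7 turn(rz total units, constant-axis) -0.01  shift(tool, units, if no turn first) [-0.016 -0.002  0.243] tilt [ 0.001  0.001 -1.   ]
  after turn first: dx dy dz [-0.016 -0.002  0.243]
```

View pics/s27z.png

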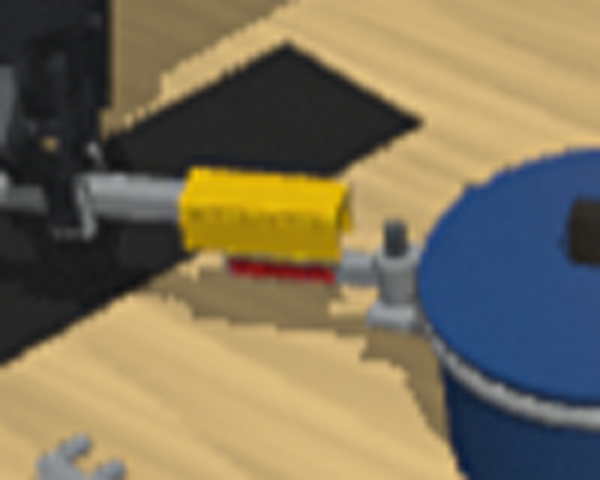

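View pics/t27z.png

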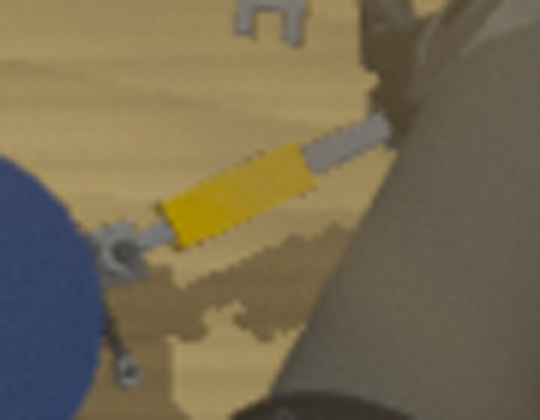

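Emit:
apply_moves(moves="1 -0.016 0 0 0 0 0;1 0 0 0.04 0 0 0;1 0 0 0.04 0 0 0;1 0 0 0.04 0 0 0;1 0 0 0.04 0 0 0;1 0 0 0.04 0 0 0;1 0 0 0.03 0 0 0;1 0 0 0.01 0 0 0;1 0 0 0 0 0 0;1 0 0 0 0 0 0")

```text
t: 45.4
eef_pos: [0.5921, -0.2854, 0.0648]
tool_rot: [0.0, 0.977, 0.214, -0.0]
contact_force: [0.8, 0.1, -5.2]
gripper_width: 0.162
```

```bash
python3 - <<'E'
from h import *
o=state()
s=cam("scene")
a=cv2.resize(s["image"][120:200,210:310,::-1],None,fx=6,fy=6,interpolation=cv2.INTER_CUBIC)
cv2.imwrite("pics/s28z.png",a)
E
```

```text
t 45.4 pos [ 0.5921 -0.2854  0.0648] R [[0.909, 0.418, -0.0], [0.418, -0.909, -0.0], [-0.0, 0.0, -1.0]] F [ 0.8  0.1 -5.2] w 0.162
```

View pics/s28z.png

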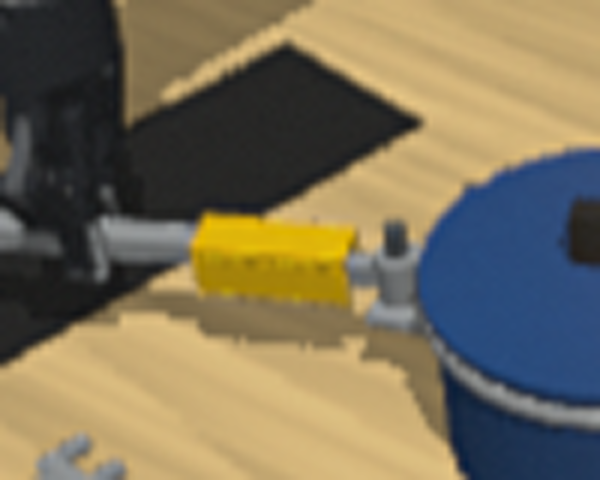

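Emit:
apply_moves(moves="1 0.047 -0.001 0 0 0 -0.5;1 0.094 -0.0033 0 0 0 -1;1 0.094 -0.0033 0 0 0 -1;1 0.094 -0.0033 0 0 0 -1;1 0.094 -0.0033 0 0 0 -1;1 0.094 -0.0033 0 0 0 -1;1 0.094 -0.0033 0 0 0 -1;1 0.094 -0.0033 0 0 0 -1;1 0.094 -0.0033 0 0 0 -1;1 0 0 0 0 0 0")

```text
t: 46.28
eef_pos: [0.6626, -0.2245, 0.065]
tool_rot: [0.002, 0.87, 0.493, -0.001]
contact_force: [-3.8, -10.0, -4.4]
gripper_width: 0.163
```

```bash
python3 - <<'E'
from h import *
o=state();print(np.round(o["q"],2))
P=np.array([.525,-.1385]);d=np.array(o["eef_pos"][:2])-P;print("r",np.hypot(*d),"phi",np.degrees(np.arctan2(d[1],d[0])),"torque",o["torque"].round(2) if hasattr(o["torque"],"round") else o["torque"])
s=cam("scene")
a=cv2.resize(s["image"][120:220,190:310,::-1],None,fx=5,fy=5,interpolation=cv2.INTER_CUBIC)
cv2.imwrite("pics/s29z.png",a)
E
```

```text
t 46.28 pos [ 0.6626 -0.2245  0.065 ] R [[0.514, 0.858, -0.001], [0.858, -0.514, -0.004], [-0.004, 0.001, -1.0]] F [ -3.8 -10.   -4.4] w 0.163
[ 0.02  0.71  0.31  1.63 -0.27  0.85  1.48]
r 0.16222750528105728 phi -32.01766805712544 torque [-1.89  0.88  0.5 ]
```

View pics/s29z.png

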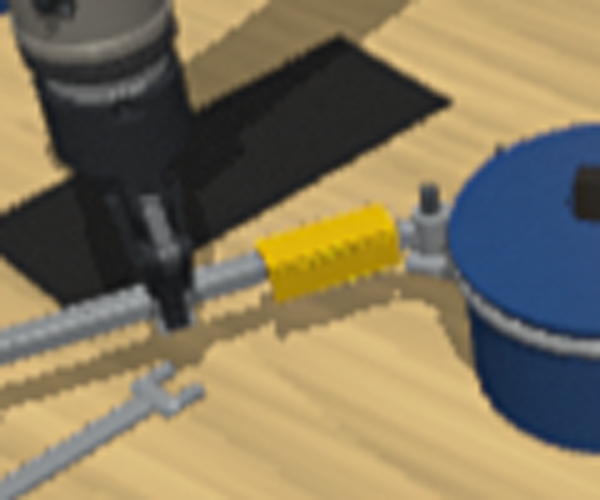

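Emit:
apply_moves(moves="1 0.094 -0.0033 0 0 0 -1;1 0.094 -0.0033 0 0 0 -1;1 0.094 -0.0033 0 0 0 -1;1 0.094 -0.0033 0 0 0 -1;1 0.094 -0.0033 0 0 0 -1;1 0.094 -0.0033 0 0 0 -1;1 0.094 -0.0033 0 0 0 -1;1 0.094 -0.0033 0 0 0 -1;1 0.094 -0.0033 0 0 0 -1;1 0.094 -0.0033 0 0 0 -1;1 0.094 -0.0033 0 0 0 -1;1 0 0 0 0 0 0")

```text
t: 47.33
eef_pos: [0.6828, -0.0994, 0.0651]
tool_rot: [-0.001, 0.622, 0.783, 0.001]
contact_force: [-0.8, 4.6, -5.0]
gripper_width: 0.16
```

```bash
python3 - <<'E'
from h import *
o=state();print(np.round(o["q"],2))
P=np.array([.525,-.1385]);d=np.array(o["eef_pos"][:2])-P;print("r",np.hypot(*d),"phi",np.degrees(np.arctan2(d[1],d[0])))
M=Rq(o["tool_rot"]).as_matrix();print("a-90",np.degrees(np.arctan2(M[1,0],M[0,0]))-90)
s=cam("scene");t=cam("top")
a=cv2.resize(s["image"][110:220,200:340,::-1],None,fx=5,fy=5,interpolation=cv2.INTER_CUBIC)
cv2.imwrite("pics/s30z.png",a)
a=cv2.resize(t["image"][120:260,300:450,::-1],None,fx=4,fy=4,interpolation=cv2.INTER_CUBIC)
cv2.imwrite("pics/t30z.png",a)
E
```

```text
t 47.33 pos [ 0.6828 -0.0994  0.0651] R [[-0.226, 0.974, 0.001], [0.974, 0.226, 0.002], [0.002, 0.001, -1.0]] F [-0.8  4.6 -5. ] w 0.16
[-0.02  0.68  0.12  1.64 -0.1   0.83  1.93]
r 0.1625590712409219 phi 13.916382931096635
a-90 13.065164016909875
```

View pics/s30z.png

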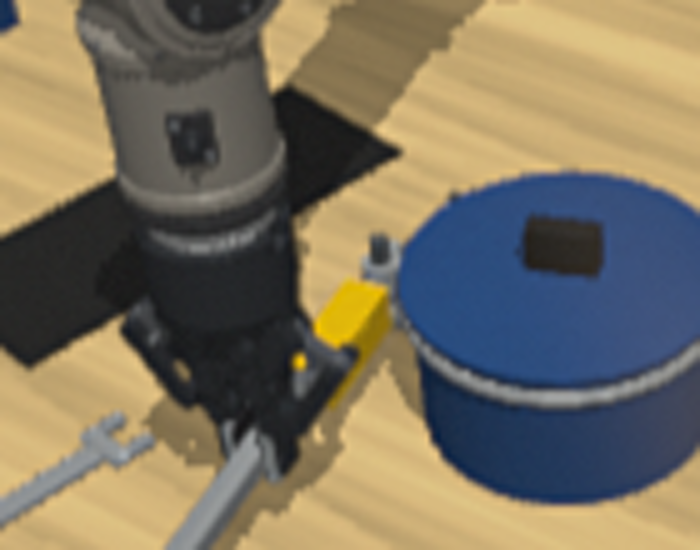

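View pics/t30z.png

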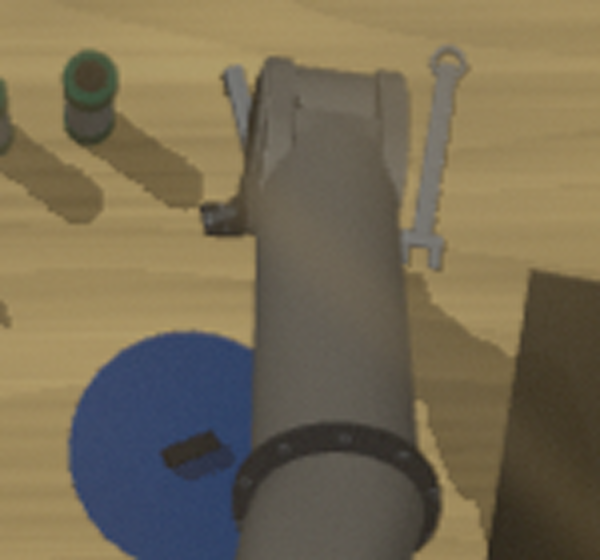

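Emit:
apply_moves(moves="1 0.047 -0.0015 0 0 0 -0.5;1 0.047 -0.0015 0 0 0 -0.5;1 0 0 0 0 0 0;1 0 0 0 0 0 0")

```text
t: 47.77
eef_pos: [0.6789, -0.0925, 0.0648]
tool_rot: [-0.0, 0.597, 0.802, -0.0]
contact_force: [0.1, -0.6, -5.0]
gripper_width: 0.165
```

Emit:
apply_moves(moves="1 -0.008 0 0 0 0 0;1 0 0 -0.05 0 0 0;1 0 0 -0.08 0 0 0;1 0 0 -0.1 0 0 0;1 0 0 -0.15 0 0 0;1 0 0 -0.2 0 0 0;1 0 0 -0.2 0 0 0;1 0 0 0 0 0 0")

```text
t: 48.43
eef_pos: [0.6833, -0.0937, 0.1658]
tool_rot: [0.005, 0.597, 0.802, 0.003]
contact_force: [1.1, 0.3, -2.8]
gripper_width: 0.162
```

```bash
python3 - <<'E'
from h import *
o=state();print(np.round(o["q"],2))
s=cam("scene","s31");t=cam("top");p=cam("wrist","w31")
a=cv2.resize(s["image"][90:220,200:360,::-1],None,fx=4.5,fy=4.5,interpolation=cv2.INTER_CUBIC)
cv2.imwrite("pics/s31z.png",a)
E
```

```text
t 48.43 pos [ 0.6833 -0.0937  0.1658] R [[-0.287, 0.958, 0.011], [0.958, 0.287, -0.001], [-0.004, 0.01, -1.0]] F [ 1.1  0.3 -2.8] w 0.162
[-0.04  0.56  0.12  1.59 -0.07  0.99  1.97]
```

View pics/s31z.png

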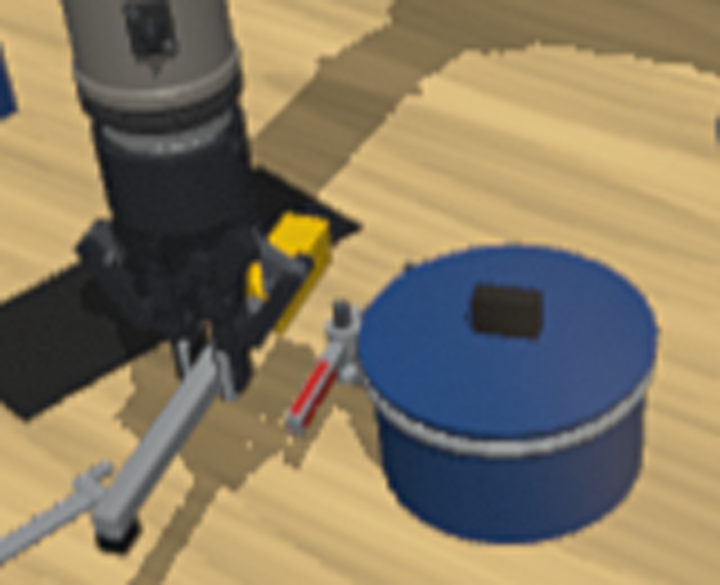

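View pics/w31.png

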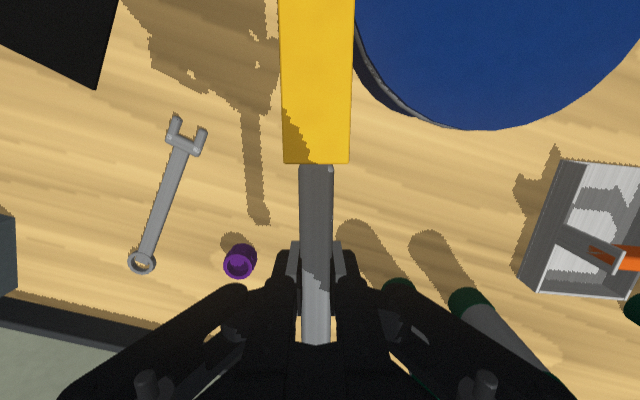

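Emit:
apply_moves(moves="1 0 0 0 0 0 0.8;1 0 0 0 0 0 1;1 0 0 0 0 0 1;1 0 0 0 0 0 1;1 0 0 0 0 0 1;1 0 0 0 0 0 1;1 0 0 0 0 0 1;1 -0.14 -0.06 0 0 0 0;1 -0.28 -0.12 0 0 0 0;1 -0.28 -0.12 0 0 0 0;1 -0.28 -0.12 0 0 0 0;1 -0.28 -0.12 0 0 0 0")

```text
t: 49.58
eef_pos: [0.5858, -0.2308, 0.1568]
tool_rot: [-0.001, 0.769, 0.64, -0.001]
contact_force: [-0.3, -1.2, -4.9]
gripper_width: 0.164
```

Emit:
apply_moves(moves="1 -0.28 -0.12 0 0 0 0;1 -0.28 -0.12 0 0 0 0;1 -0.28 -0.12 0 0 0 0;1 -0.28 -0.12 0 0 0 0;1 -0.19 -0.08 0 0 0 0;1 0 0 0 0 0 0;1 0 0 0 0 0 0")

```text
t: 50.17
eef_pos: [0.4906, -0.3738, 0.1572]
tool_rot: [-0.001, 0.77, 0.638, -0.001]
contact_force: [1.0, 1.1, -4.4]
gripper_width: 0.161
```

```bash
python3 - <<'E'
from h import *
o=state();print(np.round(o["q"],2))
s=cam("scene","s32");p=cam("wrist","w32")
plan([.4977,-.3732,.0085],79.6)
E
```

```text
t 50.17 pos [ 0.4906 -0.3738  0.1572] R [[0.187, 0.982, -0.003], [0.982, -0.187, 0.001], [-0.0, -0.003, -1.0]] F [ 1.   1.1 -4.4] w 0.161
[ 0.34  0.47  0.28  1.78 -0.16  0.91  2.07]
yaw now 79.5 turn(rz total units, constant-axis) -0.01  shift(tool, units, if no turn first) [-0.015  0.041  1.24 ] tilt [ 0.001 -0.002 -1.   ]
  after turn first: dx dy dz [-0.013  0.039  1.24 ]
```

View pics/s32.png

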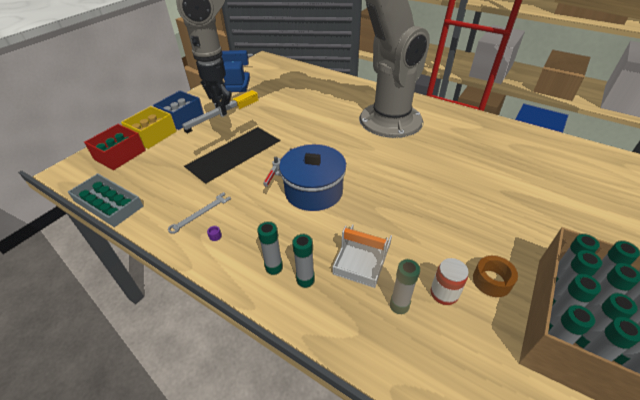

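View pics/w32.png

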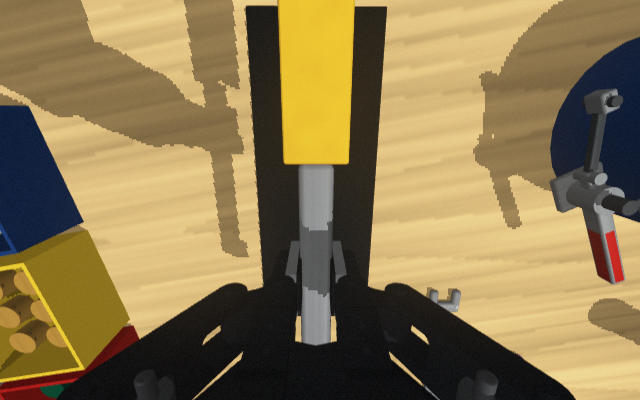

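Bar is aligned above the mat (mat edges at cols 247–386 straddle the bar); the lever stands at its locked position. Lower now.

Emit:
apply_moves(moves="1 -0.013 0.039 0.1 0 0 0;1 0 0 0.25 0 0 0;1 0 0 0.25 0 0 0;1 0 0 0.25 0 0 0;1 0 0 0.15 0 0 0;1 0 0 0.1 0 0 0;1 0 0 0.06 0 0 0;1 0 0 0.04 0 0 0;1 0 0 0.02 0 0 0;1 0 0 0.01 0 0 0;1 0 0 0 0 0 0;1 0 0 0 0 0 0")

```text
t: 51.27
eef_pos: [0.4984, -0.3748, 0.0118]
tool_rot: [0.001, 0.769, 0.639, 0.0]
contact_force: [0.5, 0.8, -4.3]
gripper_width: 0.159
```

Emit:
apply_moves(moves="1 0 0 0.02 0 0 0;1 0 0 0.012 0 0 0;1 0 0 0 0 0 0;1 0 0 0 0 0 0")

```text
t: 51.6
eef_pos: [0.4982, -0.3746, 0.0077]
tool_rot: [0.0, 0.769, 0.639, 0.0]
contact_force: [-0.8, 1.7, 1.6]
gripper_width: 0.158
```

Emit:
apply_moves(moves="-1 0 0 0 0 0 0;-1 0 0 0 0 0 0;-1 0 0 0 0 0 0;-1 0 0 0 0 0 0;-1 0 0 -0.1 0 0 0;-1 0 0 -0.25 0 0 0;-1 0 0 -0.3 0 0 0;-1 0 0 -0.3 0 0 0;-1 0 0 -0.3 0 0 0;-1 0 0 -0.3 0 0 0;-1 0 0 -0.3 0 0 0;-1 0 0 0 0 0 0")

```text
t: 52.6
eef_pos: [0.5008, -0.3773, 0.2382]
tool_rot: [0.006, 0.769, 0.639, 0.002]
contact_force: [0.5, -0.5, -0.4]
gripper_width: 1.001
```

Emit:
apply_moves(moves="-1 0 0.3 0 0 0 0;-1 0 0.3 0 0 0 0;-1 0.3 0 0 0 0 0;-1 0.1 0 0 0 0 0;-1 0 0 0 0 0 0;-1 0 0 0 0 0 0")

```text
t: 53.1
eef_pos: [0.5774, -0.3395, 0.2295]
tool_rot: [0.0, 0.768, 0.64, 0.0]
contact_force: [-0.5, 0.5, -0.7]
gripper_width: 1.002
```

```bash
python3 - <<'E'
from h import *
o=state()
s=cam("scene","s33");p=cam("wrist","w33");t=cam("top","t33")
for n,z in (("bar",.004),("mat",.004),("clamp_tip",.075),("clamp_pivot",.075),("tray",0),("barrel1",0),("can",0),("wrench",0),("tape",0)):
  for nm,q in (("s",s),("w",p),("t",t)):
    for d in nets.spot_point(q,n)[:3 if "barrel" in n else 1]: print(n,nm,round(d["score"],2),np.round(d["location"],1),ray(q,d["location"],z)[:2].round(3))
E
```

```text
t 53.1 pos [ 0.5774 -0.3395  0.2295] R [[0.181, 0.984, 0.0], [0.984, -0.181, -0.0], [0.0, 0.0, -1.0]] F [-0.5  0.5 -0.7] w 1.002
bar s 0.58 [231.4 151.7] [ 0.484 -0.376]
bar w 0.79 [279.8 103.7] [ 0.481 -0.369]
bar t 0.68 [442.9 233.5] [ 0.487 -0.367]
mat s 0.85 [235.  150.8] [ 0.474 -0.369]
mat w 0.84 [281.5 103.6] [ 0.482 -0.367]
mat t 0.79 [442.2 233.5] [ 0.487 -0.364]
clamp_tip s 0.57 [267.5 181.8] [ 0.6   -0.112]
clamp_tip w 0.6 [526.1 181.2] [ 0.613 -0.111]
clamp_tip t 0.59 [371.5 192.8] [ 0.621 -0.116]
clamp_pivot s 0.96 [275.6 165. ] [ 0.527 -0.139]
clamp_pivot w 0.85 [505.  101.3] [ 0.524 -0.136]
clamp_pivot t 0.72 [325.3 149.3] [0.77  0.036]
tray s 0.9 [359.4 256.5] [0.64  0.215]
tray t 0.65 [270.7 191.7] [0.639 0.227]
barrel1 s 0.91 [272.4 267.8] [0.789 0.046]
barrel1 s 0.87 [303.2 280.9] [0.779 0.134]
barrel1 s 0.75 [401.1 309. ] [0.721 0.369]
barrel1 w 0.61 [591.6 258.6] [0.784 0.046]
barrel1 t 0.81 [232.4 170.3] [0.716 0.362]
barrel1 t 0.78 [296.  156.3] [0.764 0.138]
barrel1 t 0.66 [327.7 149.1] [0.789 0.026]
can s 0.79 [444.1 292.3] [0.626 0.437]
can t 0.55 [211.  192.3] [0.639 0.437]
wrench s 0.78 [202.5 213.8] [ 0.749 -0.245]
wrench w 0.83 [392.9 274.9] [ 0.758 -0.253]
wrench t 0.6 [403.3 159.2] [ 0.749 -0.24 ]
tape s 0.53 [232.5 153.4] [ 0.486 -0.37 ]
tape w 0.23 [590.7 259.7] [0.786 0.045]
tape t 0.57 [181.4 223. ] [0.532 0.538]
```

View pics/s33.png

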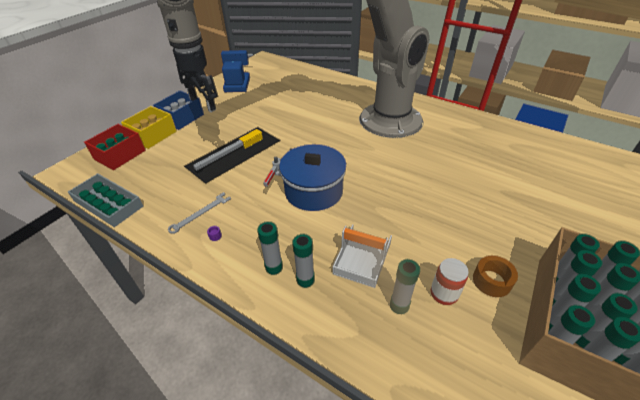

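View pics/w33.png

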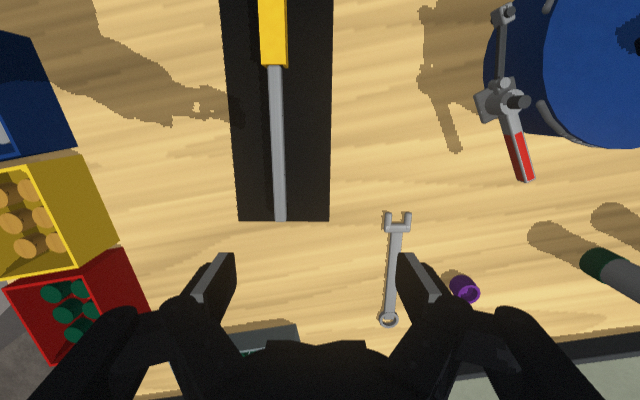

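View pics/t33.png

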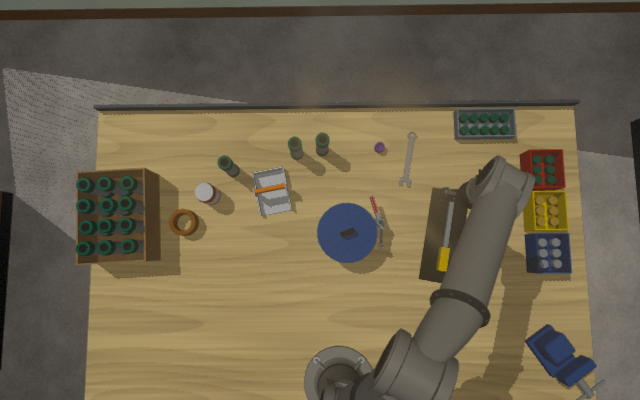

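```bash
python3 - <<'E'
from station import bot
print(bot.hand_in())
E
```

```text
the job is handed in; nothing more can be done
None
```

The job is done and handed in at about 53 s of the 210 s; `hand_in` gives no verdict, so the results below are from my own last checks.

**What I did**
1. Put the three stray green caps into the pail and left the purple look-alike where it stood.
2. Tipped the four tray caps in at about 30° of tilt, then set the empty tray back flat at its old spot.
3. Put the lid on.
4. Dropped the bar's yellow end over the red lever and swung it past the dead point to the stop. The force on the bar reversed past the dead point and fell to zero at the stop.
5. Laid the bar back on its mat.

**What the last checks showed**
- **Lid:** centre about 1–2 mm from the pail's axis, sitting evenly on the rim all round in the scene picture.
- **Lever:** about 16.6° in world axes, against my estimate of 16.9° for the pail's +x, so it is locked.
- **Bar:** lies on the mat a few millimetres from its centre.
- **Tray:** flat and empty.
- **Loose caps:** no green cap is left on the open bench.
- **Bystanders:** barrels, can, wrench and tape are where they started, within the measuring error.

**Worth knowing**
- The bar lies end-for-end compared with its start, with the yellow end towards the robot. The task set only its position.
- The last tape reading from the scene camera was a false hit on the mat, and one top-camera pivot reading landed on a barrel. The other views were consistent with everything above.
- I could not see the caps once the lid was on; all of them went into the pail before that.

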